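# Reverse the pin spanner in the spring clip and pack the repair case

### The arm

A 7-joint arm with a two-finger parallel gripper is mounted at the origin on the work surface. World frame = base frame: x ahead of the robot, y to its left, z up, the work surface at z = 0. Lengths are in m, angles in rad, forces in N, time in s.
With the tool pointing down it reaches from about 0.4 to 0.85 m from the base axis. Payload 10.4 kg.
Tool frame: the origin (TCP) lies midway between the tips of the shut fingers; the grasp point (between the pads) lies 19 mm behind it (r.grasp_offset is the distance from the TCP to the grasp point, in m); z points along the fingers, y is the line along which they close (so a half turn about z gives the same grasp; the last joint's range is limited). The gripper opens to 87 mm and grips with 3 to 60 N. Pads are 19 mm wide; open, the fingers measure 117 mm over their backs; the gripper's body (75 mm by 190 mm) begins 51 mm behind the grasp point.
Start: joints at [1.265, 0.332, -0.065, 1.46, 0.022, 1.35, -0.088], TCP at [0.174, -0.6, 0.223] pointing down, gripper open.
Joint ranges: [-2.6, 2.6], [-0.5, 2.12], [-1.47, 1.34], [0.16, 2.42], [-1.27, 4.41], [0.06, 2.06], [-2.6, 2.6]. Speed limits (rad/s): [2.22, 2.22, 2.79, 2.79, 3.14, 3.14, 3.14].

### API

Orientations are given as a unit quaternion [x, y, z, w].
In Python, from bench import r gives the robot as it stands.
- The arm moves only by the tool drive_tool, never from a script. Its argument "moves" is a list that holds one entry, the list of rows, each a list of 7 numbers: the shift along the tool's x, y, z in m, then the turn, a rotation vector about the tool's x, y, z in rad, then the opening, from 0 (shut) to 1 (fully open). In form: [[[tx, ty, tz, ax, ay, az, jaw], ...]]. A call has 1 to 10 rows; each row shifts and turns the commanded pose from where the row before left it, along the tool's axes as they then stand; what a row does not reach is not made up. A row lasts 1/10 s, in which the tool goes at most 50 mm and 8.59 degrees, less where a joint would pass 70% of its speed; a pose out of reach is approached as far as the arm can. A call is refused whole if a number of a shift passes 0.05 or a number of a turn 0.15, either way. A call with a gripper value outside its range is refused whole. The fingers move at their own pace and stop on an object; "squeeze" is the grip in N (left out, the last holds). Time passes only in rows, so rows that do not move let the fingers close. It gives the time, the measured TCP pose, the force, the opening and the grip force at its end, in the units of the state.
- r.read_state(): the state, without advancing time (a new reading comes with each control period).
- r.camera(name): name is "scene" or "top"; returns the picture (480x640x3 uint8, red, green, blue); there is no depth.
- r.camera_info(name): a dict with "mtx" (3x3 intrinsics, pixels), "k1" (the pictures are not rectified: a ray, as slopes to the right and down, at radius r is drawn at 1 + k1 r^2 times it, then the intrinsics apply), "rvec" (rotation vector, rad) and "tvec" (3), from world to camera coordinates, as OpenCV has them. Camera axes: x right, y down, z forward; pixel columns grow to the right and rows downward; lengths in m; the calibration is good to about 2 mm. A picture is of the moment at which its call begins. camera_info takes no time and is no camera call.
- r.close_job(): hands the job in; it is judged then, once.
Trained networks look in the newest picture that a camera, given by its name, has taken for a name from the list of things; names that differ only in an ending like _2 or _b are one class to them, and where a whole thing is asked for, a point or a joint stands for the part that bears it (a point fixed in the world has none). Each returns a list of dicts, best first, with "conf" (0 to 1); they miss things now and then, are a little off and sometimes report something else, mostly with a low value. They report only what shows in the picture. A call takes as long as a camera call. They do not tell look-alikes from the thing itself.
- r.find_in(camera, query): "bbox" ([left, top, right, bottom] in pixels, round what is visible of it).
- r.place_of(camera, query): "at" ([column, row] in pixels: a listed point, or the origin of a listed thing).
The state is a dict: "time": time; "joint_positions": joint angles; "joint_vel": joint speeds; "joint_torque": joint torques, N m; "ee_pos": TCP position; "eef_rot": TCP orientation; "ft_force": force on the tool from outside, world axes, zero at the start; "torque": the same for the moment, N m; "width": finger opening in m; "grip_force": force on a finger pad.
Only numpy, scipy, OpenCV 4.12 (cv2) and the standard library are available. Lean on these libraries where they do the work, as an engineer would, in place of code of your own. Each camera call takes 0.05 s, during which the arm holds its last target. There are 200 camera calls.

### The job

Pack the repair case for the road: draw the pin spanner out of its stand by the neck, hand it to the spring clip and let go, take it again by its handle on the other side of the clip, and slide it fully home in the case's channel with its pins under the hood. Put every eyepiece cell upright in a pocket of its own, fill each pocket left empty with a wooden packing block so nothing can shift, then slide the lid fully shut; spare blocks are not needed, and the binoculars, tin cup and prism cage are to be left alone.

Things in the scene. Friction and masses are not known exactly. Their poses are not given: they have to be found in the camera images.
- spanner_mid (a point): middle, half-way up, of the pin spanner: a straight bar 160 long (local x), 14 wide, 18 high, 120 g; +x points to its two slim pins (x=+55 to +80); dark wooden handle from x=-80 to -15, bare steel neck between; z up. It starts level in the stand's sleeve, 59 above the counter, handle inside, only the part beyond about x=+18 showing
- spanner_neck (a point): point on the spanner's axis at x=+40, the steel neck behind the pins (same axes): the place to grip it in the stand
- spanner_handle (a point): point on the spanner's axis at x=-45, middle of the handle (same axes)
- stand: fixed dark wooden tool stand, origin on the counter; its level sleeve (inner 28 wide, 28 high, floor 50 above the counter, roof top at 82) is open toward local -x and reaches from x=-49 (mouth) to +58; the spanner is drawn out along local -x, at least 105 of travel
- clip: fixed steel spring clip, origin on the counter. Two sprung leaves, 20 long along local x, stand 5 to each side of the axis at rest and press a bar between them with about 2.5 N each; flared mouth 29 wide, leaf tops at 88. The bar is pushed straight down between them onto a saddle at height 50 and lifted straight out; its ends stand free on both sides
- clip_seat (a point): where the spanner's middle is when held in the clip, 59 above the counter, over the clip's origin. The spanner lies along local x, either way round
- case: fixed plywood travel case, origin under its centre on the counter: 216 (local x) by 174 (local y), walls 62 high, floor 6 thick. The tool channel (70 wide, along local y) is its strip at the -x side, four pockets fill the rest. The -y wall is absent at the channel, so the spanner slides in level along +y from outside, pins first
- channel (a point): spanner's middle when home in the channel, 33 above the counter (on a cork rib 10 wide, top at 24); axes as the case's. Pins point to local +y. A fixed hood (inner 30 wide, roof from 49 to 53 high, floor the rib) covers the channel from 11 on the -y side of this point to the end wall 86 on its +y side, leaving only the handle bare. The butt ends level with the case's outer face
- lid (a joint): sliding lid of the case: 0 = shut, 0.215 to 0.225 m = pulled fully open on two rails toward the case's local +x; slides with about 2 N of friction. Underside 64, top 72 above the counter
- lid_grip (a point): middle of the brass grip bar on the lid, 94 above the counter: bar 60 along the case's local y, 10 thick along x, from 72 to 116 high; the lid shuts along the case's local -x
- pocket0 (a point): pocket 0 of 4 (2 by 2) in the case: this is where the centre of a part seated there is, 25 above the pocket's floor and 31 above the counter. Pocket 64 along local x, 80 along local y (axes as the case's); low dividers whose top is 22 above the counter, outer walls 62
- pocket1 (a point): pocket 1 of 4 (2 by 2) in the case: this is where the centre of a part seated there is, 25 above the pocket's floor and 31 above the counter. Pocket 64 along local x, 80 along local y (axes as the case's); low dividers whose top is 22 above the counter, outer walls 62
- pocket2 (a point): pocket 2 of 4 (2 by 2) in the case: this is where the centre of a part seated there is, 25 above the pocket's floor and 31 above the counter. Pocket 64 along local x, 80 along local y (axes as the case's); low dividers whose top is 22 above the counter, outer walls 62
- pocket3 (a point): pocket 3 of 4 (2 by 2) in the case: this is where the centre of a part seated there is, 25 above the pocket's floor and 31 above the counter. Pocket 64 along local x, 80 along local y (axes as the case's); low dividers whose top is 22 above the counter, outer walls 62
- cell0_c (a point): black steel eyepiece cell, centre half-way up (25): flange 56 diameter 20 high below, neck 28 diameter 30 high above, 50 in all, 180 g, standing upright on the counter. May be absent (None)
- cell1_c (a point): black steel eyepiece cell, centre half-way up (25): flange 56 diameter 20 high below, neck 28 diameter 30 high above, 50 in all, 180 g, standing upright on the counter. May be absent (None)
- cell2_c (a point): black steel eyepiece cell, centre half-way up (25): flange 56 diameter 20 high below, neck 28 diameter 30 high above, 50 in all, 180 g, standing upright on the counter. May be absent (None)
- block0_c (a point): plain wooden packing block, centre half-way up (25): base 57 (local x) by 73 (local y) by 20 high, with a finger rib on top 54 along local x, 16 thick in local y, 30 high, 50 in all, 90 g. Its local x goes along the pocket's local x (either way round)
- block1_c (a point): plain wooden packing block, centre half-way up (25): base 57 (local x) by 73 (local y) by 20 high, with a finger rib on top 54 along local x, 16 thick in local y, 30 high, 50 in all, 90 g. Its local x goes along the pocket's local x (either way round)
- block2_c (a point): plain wooden packing block, centre half-way up (25): base 57 (local x) by 73 (local y) by 20 high, with a finger rib on top 54 along local x, 16 thick in local y, 30 high, 50 in all, 90 g. Its local x goes along the pocket's local x (either way round)
- binoculars: olive binoculars lying on the counter, 150 by 130 by 56, bystander, origin under its centre
- tin_cup: tin cup 72 across, 85 high, bystander, origin under its centre
- prism_cage: brass prism cage 70 by 55 by 44, bystander, origin under its centre
Things that resemble listed ones, but are neither listed nor needed, are in the scene too. What is shaped like the part that bears block2_c but green or turquoise is not meant.

How it is judged:
By the outcome, as a careful person would: the job done as asked, in the order asked, and still so for the second after the job is handed in, with the robot touching nothing.
Of cell0, cell1, cell2 only 1 to 3 are there at a start; the rules pass over those that are not, and their reading is None.
At some moment in a run one of cell0, cell1, cell2, block0, block1, block2 may be knocked a few centimetres aside while the robot is not near it.
It also fails if it takes over 210 s, if anything falls off the work surface, if the arm or the gripper's body presses on something with over 40 N, if the wrist force passes 120 N, or if a joint passes its speed limit or range.

## Working session

There is one attempt and no reset: what is moved stays moved. The work goes in short steps, Python scripts to look and compute and a tool call to move; the robot and the scene stay as the last step left them, time stands still between calls to the robot, and variables do not carry over. Pictures are saved under pics/ and viewed, at most 14 in all, crops included, and the job is handed in when it is done.

Besides the shell and the picture viewer there is one more tool, called after ">>>" as name(argument=value, ...), one argument or row to a line, values as JSON. drive_tool: Moves the arm, as the interface text tells. Its arguments: {"type":"object","properties":{"moves":{"type":"array"},"squeeze":{"type":"number"}},"required":["moves"]}

```bash
ls; mkdir -p pics
cat > h.py <<'E'
import numpy as np, cv2
from scipy.spatial.transform import Rotation as R
from bench import r
def cam(n):
    c=r.camera_info(n); M=np.array(c["mtx"],float); rv=np.array(c["rvec"],float).ravel(); t=np.array(c["tvec"],float).ravel()
    return M,float(c["k1"]),R.from_rotvec(rv).as_matrix(),t
def proj(n,P):
    M,k,Rm,t=cam(n); p,_=cv2.projectPoints(np.atleast_2d(np.array(P,float)),Rm,t,M,np.array([k,0,0,0,0.])); return p[:,0]
def back(n,uv,z):
    M,k,Rm,t=cam(n)
    u=cv2.undistortPointsIter(np.array([[uv]],float),M,np.array([k,0,0,0,0.]),None,None,(3,50,1e-9))[0,0]
    d=Rm.T@np.array([u[0],u[1],1]); o=-Rm.T@t
    return o+d*(z-o[2])/d[2]
def shot(n,f=None):
    im=r.camera(n)
    if f: cv2.imwrite(f"pics/{f}.png",im[:,:,::-1])
    return im
def st():
    s=r.read_state(); Q=R.from_quat(s["eef_rot"])
    print("t",round(s["time"],2),"tcp",np.round(s["ee_pos"],4),"w",round(s["width"],4),"f",np.round(s["ft_force"],1),"g",round(s["grip_force"],1)); print(np.round(Q.as_matrix(),3).tolist())
    return s
E
python3 - <<'E'
from h import *
st()
for n in("scene","top"):
    M,k,Rm,t=cam(n); print(n,M.round(1).tolist(),k,"pos",(-Rm.T@t).round(3),"fwd",Rm[2].round(2))
    shot(n,n+"0")
Z=dict(spanner_mid=.059,spanner_neck=.059,stand=0,clip=0,clip_seat=.059,case=0,channel=.033,lid_grip=.094,pocket0=.031,pocket1=.031,pocket2=.031,pocket3=.031,cell0_c=.025,block0_c=.025,block2_c=.025,binoculars=0,tin_cup=0,prism_cage=0)
for q,z in Z.items():
    for n in("top","scene"):
        print(q,n,[(np.round(d["at"]).astype(int).tolist(),round(d["conf"],2),back(n,d["at"],z)[:2].round(3).tolist()) for d in r.place_of(n,q)[:6]])
E
```

```text
pics
t 0.0 tcp [ 0.1743 -0.5998  0.2218] w 0.0869 f [ 0.1  0.1 -0.2] g 0.0
[[0.96, 0.279, -0.0], [0.279, -0.96, 0.001], [-0.0, -0.001, -1.0]]
scene [[518.6, 0.0, 314.5], [0.0, 518.6, 238.0], [0.0, 0.0, 1.0]] 0.04326068887126938 pos [ 1.224 -0.209  1.266] fwd [-0.48  0.16 -0.86]
top [[596.4, 0.0, 310.8], [0.0, 596.4, 242.3], [0.0, 0.0, 1.0]] -0.04744303822900461 pos [ 3.940e-01 -1.000e-03  1.521e+00] fwd [ 0.12  0.01 -0.99]
spanner_mid top [([422, 236], 0.58, [0.59, -0.268]), ([181, 266], 0.48, [0.52, 0.329])]
spanner_mid scene [([316, 290], 0.74, [0.701, -0.027]), ([218, 283], 0.66, [0.61, -0.262]), ([288, 270], 0.28, [0.626, -0.081])]
spanner_neck top [([145, 326], 0.43, [0.373, 0.416])]
spanner_neck scene [([214, 263], 0.56, [0.552, -0.259])]
stand top [([419, 229], 0.92, [0.617, -0.27])]
stand scene [([218, 299], 0.98, [0.626, -0.272])]
clip top [([476, 290], 0.63, [0.457, -0.411]), ([331, 189], 0.49, [0.723, -0.044])]
clip scene [([218, 283], 0.57, [0.579, -0.263])]
clip_seat top [([482, 291], 0.56, [0.453, -0.41]), ([220, 223], 0.27, [0.626, 0.233])]
clip_seat scene [([153, 249]
[... 2239 characters left out ...]
0.376]), ([223, 220], 0.58, [0.638, 0.231]), ([488, 218], 0.48, [0.641, -0.444])]
block2_c scene [([398, 246], 0.94, [0.624, 0.233]), ([462, 267], 0.86, [0.733, 0.374]), ([380, 286], 0.83, [0.723, 0.145]), ([453, 193], 0.58, [0.501, 0.455])]
binoculars top [([488, 218], 0.93, [0.645, -0.449]), ([312, 237], 0.64, [0.597, 0.005]), ([220, 178], 0.34, [0.753, 0.246])]
binoculars scene [([150, 323], 0.95, [0.642, -0.453])]
tin_cup top [([144, 327], 0.61, [0.368, 0.435])]
tin_cup scene [([430, 164], 0.77, [0.366, 0.443]), ([313, 290], 0.22, [0.671, -0.025])]
prism_cage top [([217, 180], 0.81, [0.748, 0.252])]
prism_cage scene [([422, 287], 0.81, [0.746, 0.257]), ([158, 258], 0.55, [0.46, -0.405])]
```

View pics/top0.png

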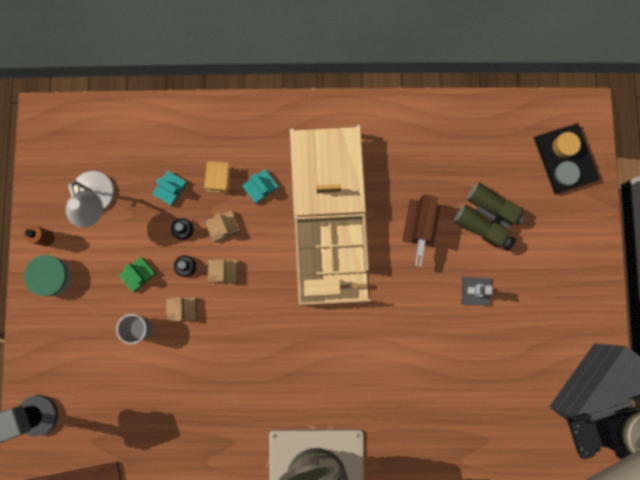

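View pics/scene0.png

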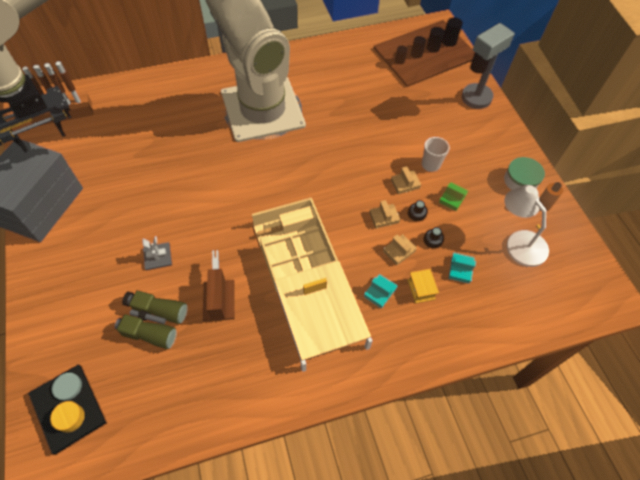

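Run:
```python
import cv2
a=cv2.imread("pics/top0.png");b=cv2.imread("pics/scene0.png")
cv2.imwrite("pics/ct.png",cv2.resize(a[120:310,280:530],None,fx=3,fy=3,interpolation=2))
cv2.imwrite("pics/cs.png",cv2.resize(b[180:380,110:376],None,fx=3,fy=3,interpolation=2))
```

```text
(no output)
```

View pics/ct.png

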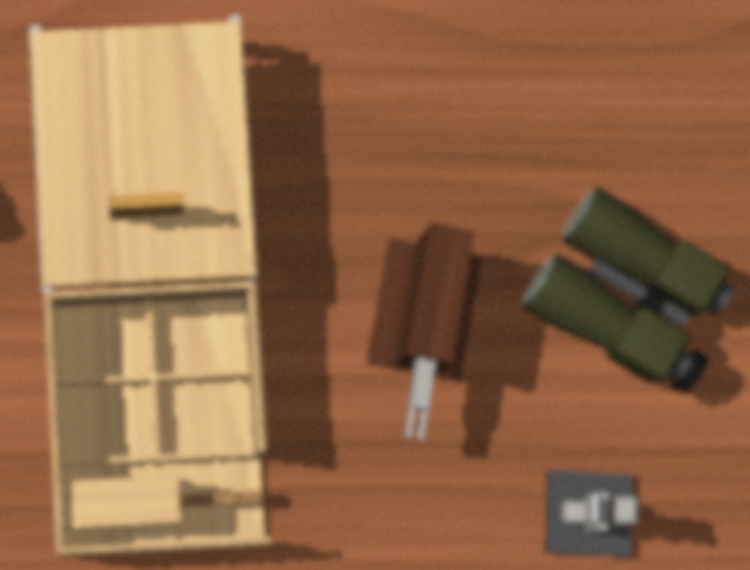

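View pics/cs.png

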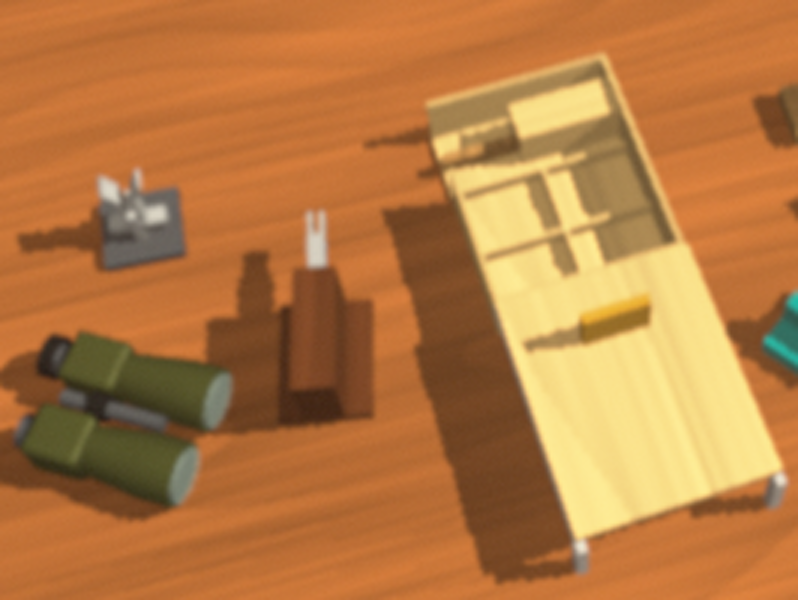

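Run:
```python
import cv2,numpy as np
a=cv2.imread("pics/top0.png");b=cv2.imread("pics/scene0.png")
z=lambda i,f:cv2.resize(i,None,fx=f,fy=f,interpolation=2)
o=np.zeros((600,800,3),np.uint8)
o[:300,:300]=z(a[275:305,463:493],10)
o[300:,:300]=z(b[232:262,140:170],10)
o[:575,300:]=z(a[210:325,150:250],5)
cv2.imwrite("pics/comp.png",o)
```

```text
(no output)
```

View pics/comp.png

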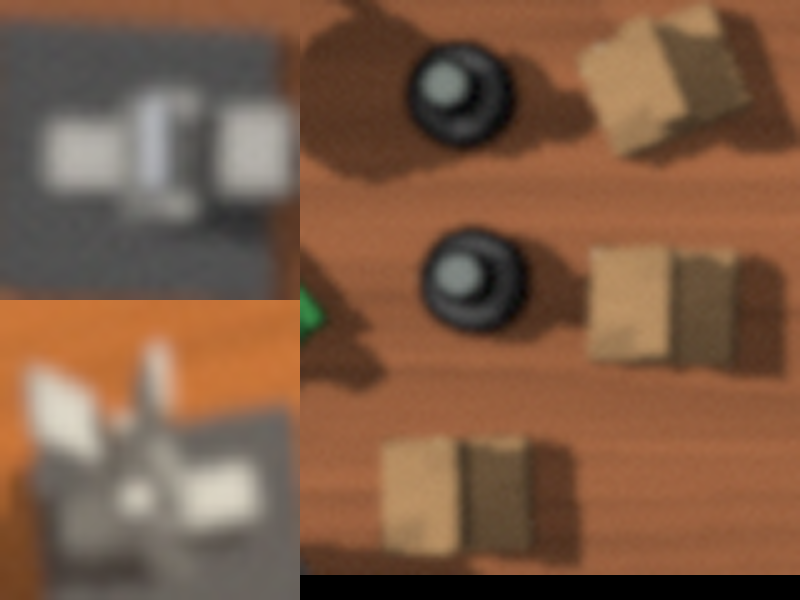

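```bash
cat > fit.py <<'E'
from h import *
from scipy.optimize import least_squares
T=lambda c:((c[0]+.5)/3-.5+280,(c[1]+.5)/3-.5+120)
S=lambda c:((c[0]+.5)/3-.5+110,(c[1]+.5)/3-.5+180)
def loc(p,L): 
    c,s=np.cos(p[2]),np.sin(p[2]); return [p[0]+c*L[0]-s*L[1],p[1]+s*L[0]+c*L[1],L[2]]
def fit(obs,p0,extra=0):
    f=lambda p:np.concatenate([proj(n,loc(p,L(p) if callable(L) else L))[0]-uv for n,L,uv in obs])
    q=least_squares(f,p0,loss="soft_l1"); print(q.x.round(4),"res",f(q.x).round(1).tolist()); return q.x
if __name__=="__main__":
    X,Y=.108,.087
    lid=lambda sx,sy:(lambda p:[p[3]+sx*X,sy*Y,.072])
    fit([("top",[-X,Y,.062],T((57,548))),("top",[-X,-Y,.062],T((270,541))),("top",[X,Y,.062],T((48,290))),("top",[X,-Y,.062],T((255,280))),
     ("scene",[-X,-Y,.062],S((428,103))),("scene",[-X,Y,.062],S((605,55))),("scene",[X,Y,.062],S((682,240)))],[.53,-.046,0])
    for c in [(110,200),(183,197)]: print("grip top",back("top",T(c),.116).round(4))
    for c in [(580,318),(650,296)]: print("grip top",back("scene",S(c),.116).round(4))
    for n,c in (("top",T((415,438))),("scene",S((315.5,211))),("top",T((425,358))),("scene",S((316.5,266)))): print("span",n,[back(n,c,z)[:2].round(4).tolist() for z in(.059,.068)])
    for n,c in (("top",(480,290.2)),): print("clip",back(n,c,.085).round(4))
    for c in [(547,470),(637,473),(633,558),(545,553)]: print("clipbase",back("top",T(c),.006).round(4))
    B=lambda c:(150+(c[0]-300+.5)/5-.5,210+(c[1]+.5)/5-.5)
    for nm,cs,z in (("A",[(380,440),(530,435),(530,555),(382,554)],.02),("B",[(592,247),(739,250),(733,367),(588,360)],.02),("C",[(580,68),(712,8),(748,98),(625,157)],.02),):
        P=np.array([back("top",B(c),z)[:2] for c in cs]); print(nm,P.mean(0).round(4),"sides",np.linalg.norm(P-np.roll(P,1,0),axis=1).round(3),"yaws",[round(np.degrees(np.arctan2(*(b-a)[::-1])),1) for a,b in((P[1],P[0]),(P[2],P[3]),(P[3],P[0]),(P[2],P[1]))])
    for nm,c in(("c0",(462,93)),("c1",(474,280))): print(nm,back("top",B(c),.01).round(4))
    for nm,c in(("c0",(442,84)),("c1",(458,276))): print(nm,"top",back("top",B(c),.05).round(4))
E
python3 fit.py
```

```text
[ 0.5371 -0.0425  0.0345] res [-0.8, 1.0, -0.5, 0.4, -1.0, -0.4, 0.0, 0.1, -1.6, 0.4, -0.8, 0.1, -0.1, 2.9]
grip top [ 0.7045 -0.0059  0.116 ]
grip top [ 0.7066 -0.0644  0.116 ]
grip top [ 0.705  -0.0623  0.116 ]
grip top [ 0.7023 -0.0017  0.116 ]
span top [[0.5166, -0.2549], [0.5159, -0.2534]]
span scene [[0.513, -0.2498], [0.5184, -0.2495]]
span top [[0.5827, -0.265], [0.5816, -0.2634]]
span scene [[0.5669, -0.2597], [0.5718, -0.2593]]
clip [ 0.4542 -0.3985  0.085 ]
clipbase [ 0.4931 -0.3757  0.006 ]
clipbase [ 0.49   -0.4524  0.006 ]
clipbase [ 0.4182 -0.4461  0.006 ]
clipbase [ 0.423  -0.3716  0.006 ]
A [0.4147 0.3366] sides [0.057 0.076 0.06  0.075] yaws [np.float64(91.7), np.float64(89.5), np.float64(2.3), np.float64(1.0)]
B [0.5099 0.233 ] sides [0.057 0.075 0.059 0.074] yaws [np.float64(88.5), np.float64(87.0), np.float64(-1.1), np.float64(-2.4)]
C [0.624  0.2328] sides [0.052 0.074 0.05  0.069] yaws [np.float64(114.5), np.float64(115.6), np.float64(27.3), np.float64(22.1)]
c0 [0.6208 0.3397 0.01  ]
c1 [0.5244 0.3315 0.01  ]
c0 top [0.6195 0.3409 0.05  ]
c1 top [0.5229 0.3308 0.05  ]
```

```bash
cat >> h.py <<'E'
def plan(xyz,yaw,n=None):
    """rows to bring TCP to xyz with tool x at yaw (rad), tool pointing down; combined turn+shift from measured pose"""
    s=r.read_state(); p=np.array(s["ee_pos"]); Q=R.from_quat(s["eef_rot"])
    y0=np.arctan2(Q.as_matrix()[1,0],Q.as_matrix()[0,0]); G=R.from_euler("z",yaw)*R.from_euler("x",np.pi)
    rv=(Q.inv()*G).as_rotvec(); d=G.inv().apply(np.array(xyz)-p)
    print("from",p.round(4),"yaw",round(np.degrees(y0),2),"turn rv",rv.round(4),"then tool shift",d.round(4),"q",np.round(s["joint_positions"],2))
def seq(pts,yaw):
    G=R.from_euler("z",yaw)*R.from_euler("x",np.pi)
    for a,b in zip(pts,pts[1:]): print("seg tool shift",G.inv().apply(np.array(b)-np.array(a)).round(4))
E
python3 - <<'E'
from fit import *
for c,z in(((482.1,290),.067),((484.1,290),.088)): print("clip",back("top",c,z).round(4))
P={c:back("top",T(c),.082)[:2] for c in[(432,224),(408,365),(474,234),(454,370)]}
v=list(P.values());print([np.round(x,4).tolist() for x in v],np.degrees(np.arctan2(*(v[0]-v[1])[::-1])),np.degrees(np.arctan2(*(v[2]-v[3])[::-1])))
plan([.5545,-.259,.12],np.radians(-9.3))
E
```

```text
clip [ 0.4554 -0.4087  0.067 ]
clip [ 0.4545 -0.4076  0.088 ]
[[0.6904, -0.2698], [0.5741, -0.2469], [0.6819, -0.304], [0.5698, -0.2841]] -11.149236897388054 -10.059392157554239
from [ 0.1744 -0.6002  0.2226] yaw 16.2 turn rv [ 1.000e-04 -1.000e-04  4.451e-01] then tool shift [ 0.3199 -0.3981  0.1026] q [ 1.27  0.33 -0.06  1.46  0.02  1.35 -0.09]
```

Candidates for the neck: the stand's steel neck at top (420,252), the clip at (480,290) and the tin cup at (145,326). I choose the stand's neck: the close crop shows bare steel with two pins. The cells are black, at top (181,229) and (184,266). The blocks are tan, at (222,226), (221,271) and (181,309); the green and turquoise ones don't count.

>>> drive_tool(
  moves=[
    [[0, 0, 0, 0, 0, 0.114, 1], [0, 0, 0, 0, 0, 0.114, 1], [0, 0, 0, 0, 0, 0.114, 1], [0, 0, 0, 0, 0, 0.114, 1], [0.029, -0.036, 0, 0, 0, 0, 1], [0.029, -0.036, 0, 0, 0, 0, 1], [0.029, -0.036, 0, 0, 0, 0, 1], [0.029, -0.036, 0, 0, 0, 0, 1], [0.029, -0.036, 0, 0, 0, 0, 1], [0.029, -0.036, 0, 0, 0, 0, 1]],
  ],
)

```text
time: 2.9
ee_pos: [0.3842, -0.4161, 0.2229]
eef_rot: [0.996, -0.087, 0.0, 0.0]
ft_force: [0.8, -1.4, 0.3]
width: 0.0872
grip_force: 0.0
```

>>> drive_tool(
  moves=[
    [[0.029, -0.036, 0, 0, 0, 0, 1], [0.029, -0.036, 0, 0, 0, 0, 1], [0.029, -0.036, 0, 0, 0, 0, 1], [0.029, -0.036, 0, 0, 0, 0, 1], [0.029, -0.036, 0, 0, 0, 0, 0.6], [0, 0, 0.03, 0, 0, 0, 0.6], [0, 0, 0.03, 0, 0, 0, 0.6], [0, 0, 0, 0, 0, 0, 0.6]],
  ],
)

```text
time: 3.7
ee_pos: [0.5548, -0.2641, 0.1584]
eef_rot: [0.996, -0.086, -0.003, -0.001]
ft_force: [-0.6, 0.2, 0.2]
width: 0.0628
grip_force: 0.0
```

Run:
```python
from h import *
plan([.5545,-.259,.04],np.radians(-10))
b=shot("scene"); a=shot("top")
z=lambda i,f:cv2.resize(i[:,:,::-1],None,fx=f,fy=f,interpolation=2)
o=np.zeros((600,800,3),np.uint8); o[:,:400]=z(b[200:320,175:255],5); o[:,400:]=z(a[180:300,385:465],5)
cv2.imwrite("pics/n1.png",o)
```

```text
from [ 0.5548 -0.2641  0.1584] yaw -9.89 turn rv [-0.0016  0.0068  0.0019] then tool shift [-0.0011 -0.005   0.1184] q [ 0.61  0.37 -0.3   1.55  0.11  1.24 -1.45]
```

View pics/n1.png

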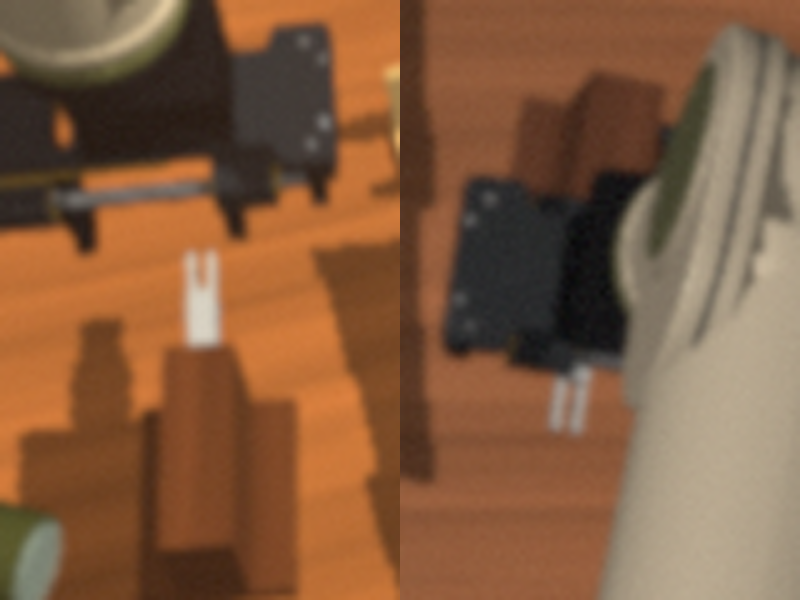

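Scene crop: the fingers straddle the neck, which shows at (202,300) in the crop, and the stand is clear. I descend and grip.

>>> drive_tool(
  moves=[
    [[-0.001, -0.005, 0.03, 0, 0, 0, 0.6], [0, 0, 0.03, 0, 0, 0, 0.6], [0, 0, 0.03, 0, 0, 0, 0.6], [0, 0, 0.028, 0, 0, 0, 0.6], [0, 0, 0, 0, 0, 0, 0.6], [0, 0, 0, 0, 0, 0, 0.1], [0, 0, 0, 0, 0, 0, 0.0], [0, 0, 0, 0, 0, 0, 0.0], [0, 0, 0, 0, 0, 0, 0.0], [0, 0, 0, 0, 0, 0, 0.0]],
  ],
  squeeze=30,
)

```text
time: 4.8
ee_pos: [0.5571, -0.2602, 0.0453]
eef_rot: [0.996, -0.086, 0.0, 0.0]
ft_force: [-0.1, 0.4, 0.2]
width: 0.0198
grip_force: 0.0
```

>>> drive_tool(
  moves=[
    [[0, 0, 0, 0, 0, 0, 0.0], [0, 0, 0, 0, 0, 0, 0.0]],
  ],
  squeeze=30,
)

```text
time: 5.0
ee_pos: [0.5569, -0.26, 0.0448]
eef_rot: [0.996, -0.087, 0.0, 0.0]
ft_force: [-0.7, 0.2, 3.1]
width: 0.0139
grip_force: 30.0
```

Run:
```python
from h import *
plan([.5545,-.259,.04],np.radians(-10));st()
```

```text
from [ 0.5569 -0.26    0.0448] yaw -9.92 turn rv [ 0.0001 -0.0002  0.0013] then tool shift [-0.0025 -0.0006  0.0048] q [ 0.59  0.48 -0.29  1.66  0.16  1.02 -1.49]
t 5.0 tcp [ 0.5569 -0.26    0.0448] w 0.0139 f [-0.7  0.2  3.1] g 30.0
[[0.985, -0.172, 0.0], [-0.172, -0.985, -0.0], [0.0, 0.0, -1.0]]
```

>>> drive_tool(
  moves=[
    [[0, 0, -0.003, 0, 0, 0, 0], [-0.01, 0, 0, 0, 0, 0, 0], [-0.02, 0, 0, 0, 0, 0, 0], [-0.02, 0, 0, 0, 0, 0, 0], [-0.02, 0, 0, 0, 0, 0, 0], [-0.02, 0, 0, 0, 0, 0, 0], [-0.02, 0, 0, 0, 0, 0, 0], [-0.02, 0, 0, 0, 0, 0, 0], [0, 0, 0, 0, 0, 0, 0]],
  ],
  squeeze=30,
)

```text
time: 5.9
ee_pos: [0.4256, -0.2374, 0.0472]
eef_rot: [0.996, -0.087, -0.001, 0.0]
ft_force: [0.3, -0.0, -2.4]
width: 0.0137
grip_force: 30.0
```

>>> drive_tool(
  moves=[
    [[0, 0, -0.03, 0, 0, 0, 0], [0, 0, -0.03, 0, 0, 0, 0], [0, 0, -0.02, 0, 0, -0.05, 0], [0, 0, 0, 0, 0, -0.06, 0], [0, 0, 0, 0, 0, 0, 0], [0, 0, 0, 0, 0, 0, 0]],
  ],
  squeeze=30,
)

```text
time: 6.5
ee_pos: [0.4285, -0.2374, 0.1271]
eef_rot: [0.999, -0.032, -0.0, -0.0]
ft_force: [-0.7, -0.4, -1.5]
width: 0.0138
grip_force: 30.0
```

Run:
```python
from h import *
plan([.4181,-.4066,.115],np.radians(-3.6));st()
b=shot("scene"); a=shot("top")
z=lambda i,f:cv2.resize(i[:,:,::-1],None,fx=f,fy=f,interpolation=2)
o=np.zeros((600,800,3),np.uint8); o[:,:400]=z(b[180:300,130:210+0],5); o[:,400:]=z(a[210:330,390:470],5)
cv2.imwrite("pics/n2.png",o)
o=z(b[170:290,120:280],5); cv2.imwrite("pics/n2.png",o)
```

```text
from [ 0.4285 -0.2374  0.1271] yaw -3.71 turn rv [-0.0002  0.0006 -0.002 ] then tool shift [0.0003 0.1695 0.0121] q [ 0.72  0.14 -0.32  1.91  0.05  1.1  -1.26]
t 6.5 tcp [ 0.4285 -0.2374  0.1271] w 0.0138 f [-0.7 -0.4 -1.5] g 30.0
[[0.998, -0.065, -0.001], [-0.065, -0.998, 0.0], [-0.001, -0.0, -1.0]]
```

View pics/n2.png

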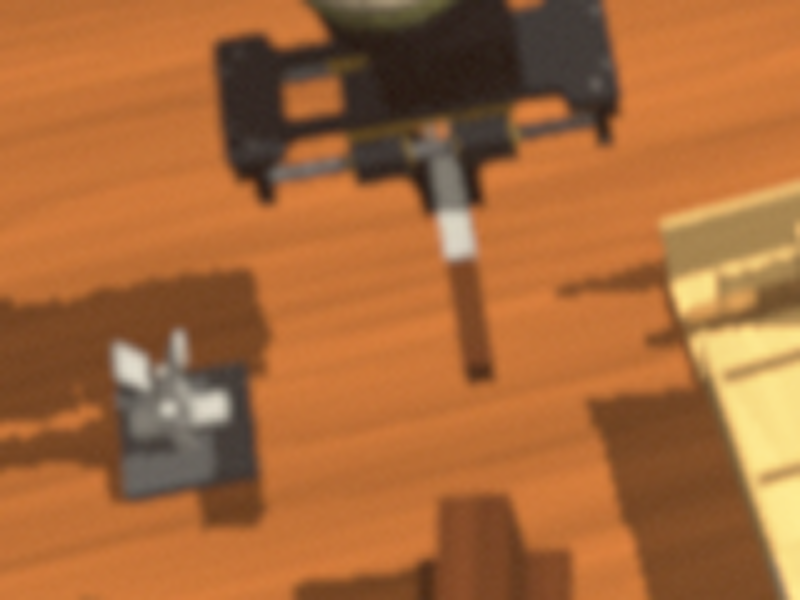

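Run:
```python
from h import *
s=r.read_state();p=np.array(s["ee_pos"]);a=np.radians(-3.71);d=np.array([np.cos(a),np.sin(a),0])
for gx in(.0375,.040):
    for nm,x,z in(("butt top",-.08,.0232),("butt bottom",-.08,.0052),("joint top",-.015,.0232)):
        print(gx,nm,proj("scene",p+d*(gx-x)+[0,0,z]).round(1))
print("obs butt (215.6,244-246) joint (211.8,222.4)")
for z in(.088,.08): print(back("scene",(149.6,238.5),z).round(4))
c=np.array([.4555,-.409,0]);e=np.array([np.cos(np.radians(-3.6)),np.sin(np.radians(-3.6)),0]);n=np.array([-e[1],e[0],0])
for s1 in(1,-1):
  for s2 in(1,-1): print("flare",s1,s2,proj("scene",c+e*.01*s1+n*.0145*s2+[0,0,.088]).round(1),(proj("scene",c+e*.01*s1+n*.0145*s2+[0,0,.088])-[120,170])*5, "top",proj("top",c+e*.01*s1+n*.0145*s2+[0,0,.088]).round(1))
```

```text
0.0375 butt top [[213.8 242.7]]
0.0375 butt bottom [[214.9 246.2]]
0.0375 joint top [[210.4 220.9]]
0.04 butt top [[214.  243.5]]
0.04 butt bottom [[215.1 247.1]]
0.04 joint top [[210.5 221.7]]
obs butt (215.6,244-246) joint (211.8,222.4)
[ 0.4486 -0.4039  0.088 ]
[ 0.4433 -0.4052  0.08  ]
flare 1 1 [[154.  243.4]] [[169.9655719  366.80479295]] top [[478.7 285.1]]
flare 1 -1 [[142.5 245.5]] [[112.66130728 377.61016659]] top [[490.7 285.7]]
flare -1 1 [[153.4 236.9]] [[166.91100901 334.40893345]] top [[478.5 293.4]]
flare -1 -1 [[142. 239.]] [[110.01059087 345.02769296]] top [[490.5 294.1]]
```

>>> drive_tool(
  moves=[
    [[0, 0.034, 0, 0, 0, 0, 0], [0, 0.034, 0, 0, 0, 0, 0], [0, 0.034, 0, 0, 0, 0, 0], [0, 0.034, 0, 0, 0, 0, 0], [-0.002, 0.0325, 0, 0, 0, 0, 0], [0, 0, 0, 0, 0, 0, 0], [0, 0, 0, 0, 0, 0, 0]],
  ],
  squeeze=40,
)

```text
time: 7.3
ee_pos: [0.4156, -0.4057, 0.1267]
eef_rot: [0.999, -0.033, -0.0, -0.001]
ft_force: [1.1, 0.4, -1.3]
width: 0.014
grip_force: 40.0
```

Run:
```python
from h import *
plan([.4156,-.4055,.045],np.radians(-3.6))
a=shot("top");b=shot("scene")
z=lambda i,f:cv2.resize(i[:,:,::-1],None,fx=f,fy=f,interpolation=2)
o=np.zeros((600,800,3),np.uint8); o[:480,:400]=z(b[205:265,130:180],8); o[:480,400:]=z(a[255:315,455:505],8)
cv2.imwrite("pics/n3.png",o)
```

```text
from [ 0.4156 -0.4057  0.1267] yaw -3.74 turn rv [-0.0011  0.001  -0.0024] then tool shift [-0.     -0.0002  0.0817] q [ 0.87  0.32 -0.21  1.69  0.07  1.14 -0.99]
```

View pics/n3.png

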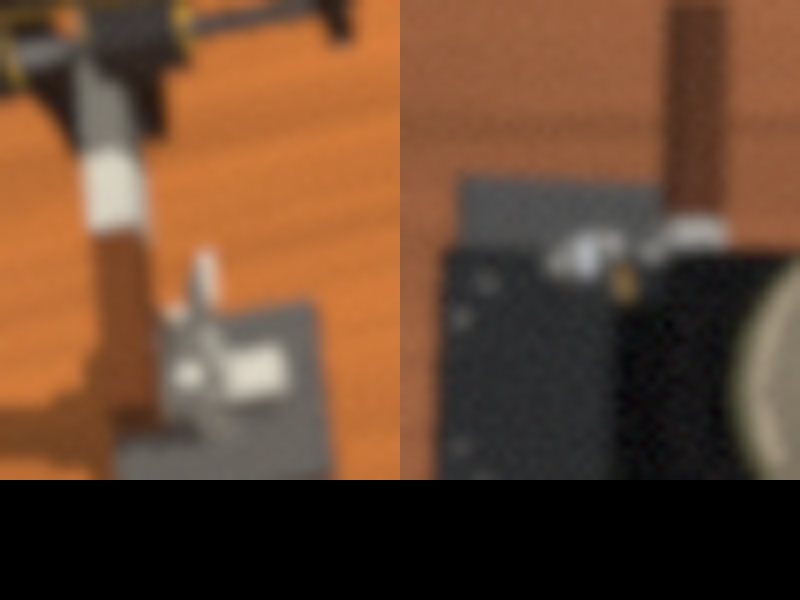

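Run:
```python
from h import *
print(back("top",(455+(297+.5)/8-.5,255+100/8),.1499).round(4), back("scene",(130+(124+.5)/8-.5,205+300/8),.1499).round(4),"expected y at x: ")
for x in(.5,.48): print(x,-.4057-np.tan(np.radians(3.74))*(x-.4156))
```

```text
[ 0.5036 -0.4098  0.1499] [ 0.4977 -0.4058  0.1499] expected y at x: 
0.5 -0.41121707457003703
0.48 -0.40990971092784817
```

>>> drive_tool(
  moves=[
    [[0, 0.0015, 0.02, 0, 0, 0, 0], [0, 0, 0.02, 0, 0, 0, 0], [0, 0, 0.01, 0, 0, 0, 0], [0, 0, 0.01, 0, 0, 0, 0], [0, 0, 0, 0, 0, 0, 0]],
  ],
  squeeze=40,
)

```text
time: 7.9
ee_pos: [0.4163, -0.4064, 0.067]
eef_rot: [1.0, -0.031, -0.0, -0.0]
ft_force: [-1.0, 0.3, -1.4]
width: 0.0138
grip_force: 40.0
```

>>> drive_tool(
  moves=[
    [[0, 0, 0.01, 0, 0, 0, 0], [0, 0, 0.008, 0, 0, 0, 0], [0, 0, 0.005, 0, 0, 0, 0], [0, 0, 0, 0, 0, 0, 0]],
  ],
  squeeze=40,
)

```text
time: 8.3
ee_pos: [0.4162, -0.407, 0.0445]
eef_rot: [1.0, -0.032, 0.0, -0.0]
ft_force: [1.1, 0.7, 0.9]
width: 0.0132
grip_force: 40.0
```

>>> drive_tool(
  moves=[
    [[0, 0, 0.0015, 0, 0, 0, 0], [0, 0, 0, 0, 0, 0, 0], [0, 0, 0, 0, 0, 0, 0]],
  ],
  squeeze=40,
)

```text
time: 8.6
ee_pos: [0.4161, -0.4071, 0.044]
eef_rot: [1.0, -0.032, 0.0, 0.0]
ft_force: [-3.0, 3.9, 10.8]
width: 0.0139
grip_force: 40.0
```

Run:
```python
from h import *
st()
```

```text
t 8.6 tcp [ 0.4161 -0.4071  0.044 ] w 0.0139 f [-3.   3.9 10.8] g 40.0
[[0.998, -0.063, 0.0], [-0.063, -0.998, -0.0], [0.0, 0.0, -1.0]]
```

>>> drive_tool(
  moves=[
    [[0, 0, 0, 0, 0, 0, 0.45], [0, 0, 0, 0, 0, 0, 0.45], [0, 0, 0, 0, 0, 0, 0.45], [0, 0, -0.03, 0, 0, 0, 0.45], [0, 0, -0.03, 0, 0, 0, 0.45], [0, 0, -0.01, 0, 0, 0, 0.45], [0.03, 0, 0, 0, 0, 0, 0.45], [0.03, 0, 0, 0, 0, 0, 0.45], [0.025, 0, 0, 0, 0, 0, 0.45], [0, 0, 0, 0, 0, 0, 0.45]],
  ],
  squeeze=30,
)

```text
time: 9.6
ee_pos: [0.5039, -0.4108, 0.112]
eef_rot: [1.0, -0.03, 0.0, -0.001]
ft_force: [0.4, 0.8, -0.2]
width: 0.0391
grip_force: 0.0
```

Run:
```python
from h import *
st()
b=shot("scene"); a=shot("top")
z=lambda i,f:cv2.resize(i[:,:,::-1],None,fx=f,fy=f,interpolation=2)
o=np.zeros((600,800,3),np.uint8); o[:,:400]=z(b[205:280,125:175],8); o[:,400:]=z(a[250:325,455:505],8)
cv2.imwrite("pics/n4.png",o)
```

```text
t 9.6 tcp [ 0.5039 -0.4108  0.112 ] w 0.0391 f [ 0.4  0.8 -0.2] g 0.0
[[0.998, -0.06, 0.001], [-0.06, -0.998, 0.001], [0.001, -0.001, -1.0]]
```

View pics/n4.png

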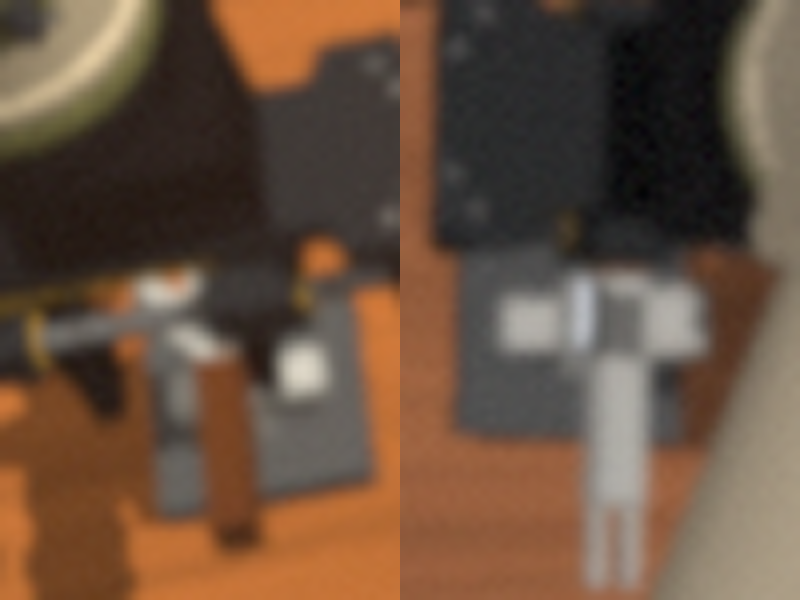

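The spanner sits between the leaves, with the pins at top crop (610,580) and the handle at scene crop (235,450). I take it by the handle.

>>> drive_tool(
  moves=[
    [[-0.002, 0.0, 0.03, 0, 0, 0, 0.45], [0, 0, 0.03, 0, 0, 0, 0.45], [0, 0, 0.009, 0, 0, 0, 0.45], [0, 0, 0, 0, 0, 0, 0.45], [0, 0, 0, 0, 0, 0, 0.0], [0, 0, 0, 0, 0, 0, 0.0], [0, 0, 0, 0, 0, 0, 0.0], [0, 0, 0, 0, 0, 0, 0.0], [0, 0, 0, 0, 0, 0, 0.0]],
  ],
  squeeze=40,
)

```text
time: 10.6
ee_pos: [0.4992, -0.4124, 0.0447]
eef_rot: [1.0, -0.031, 0.0, 0.0]
ft_force: [0.7, 1.0, 3.6]
width: 0.0137
grip_force: 40.0
```

Run:
```python
from h import *
st()
```

```text
t 10.6 tcp [ 0.4992 -0.4124  0.0447] w 0.0137 f [0.7 1.  3.6] g 40.0
[[0.998, -0.063, 0.001], [-0.063, -0.998, -0.0], [0.001, 0.0, -1.0]]
```

The last joint would run out of range in this grasp once the spanner is turned to the channel. I release in the clip, turn the tool half round, and grip the handle again.

>>> drive_tool(
  moves=[
    [[0, 0, 0, 0, 0, 0, 0.45], [0, 0, 0, 0, 0, 0, 0.45], [0, 0, 0, 0, 0, 0, 0.45], [0, 0, -0.03, 0, 0, 0, 0.45], [0, 0, -0.03, 0, 0, 0, 0.45], [0, 0, -0.01, 0, 0, 0, 0.45], [0, 0, 0, 0, 0, -0.149, 0.45], [0, 0, 0, 0, 0, -0.149, 0.45], [0, 0, 0, 0, 0, -0.149, 0.45], [0, 0, 0, 0, 0, -0.149, 0.45]],
  ],
)

```text
time: 11.6
ee_pos: [0.4985, -0.4123, 0.1134]
eef_rot: [0.964, 0.266, -0.0, -0.0]
ft_force: [0.1, 0.9, -0.1]
width: 0.0394
grip_force: 0.0
```

>>> drive_tool(
  moves=[
    [[0, 0, 0, 0, 0, -0.149, 0.45], [0, 0, 0, 0, 0, -0.149, 0.45], [0, 0, 0, 0, 0, -0.149, 0.45], [0, 0, 0, 0, 0, -0.149, 0.45], [0, 0, 0, 0, 0, -0.149, 0.45], [0, 0, 0, 0, 0, -0.149, 0.45], [0, 0, 0, 0, 0, -0.149, 0.45], [0, 0, 0, 0, 0, -0.149, 0.45], [0, 0, 0, 0, 0, -0.149, 0.45], [0, 0, 0, 0, 0, -0.149, 0.45]],
  ],
)

```text
time: 12.6
ee_pos: [0.4985, -0.4123, 0.1134]
eef_rot: [0.528, 0.849, 0.0, -0.0]
ft_force: [0.4, -0.4, 0.8]
width: 0.0393
grip_force: 0.0
```

>>> drive_tool(
  moves=[
    [[0, 0, 0, 0, 0, -0.149, 0.45], [0, 0, 0, 0, 0, -0.149, 0.45], [0, 0, 0, 0, 0, -0.149, 0.45], [0, 0, 0, 0, 0, -0.149, 0.45], [0, 0, 0, 0, 0, -0.149, 0.45], [0, 0, 0, 0, 0, -0.149, 0.45], [0, 0, 0, 0, 0, -0.149, 0.45], [0, 0, 0, 0, 0, 0, 0.45], [0, 0, 0, 0, 0, 0, 0.45]],
  ],
)

```text
time: 13.5
ee_pos: [0.4986, -0.4123, 0.1136]
eef_rot: [0.04, 0.999, 0.0, -0.0]
ft_force: [-0.5, 0.1, -0.7]
width: 0.0396
grip_force: 0.0
```

Run:
```python
from h import *
plan([.4992,-.4124,.0435],np.radians(176.4))
```

```text
from [ 0.4986 -0.4123  0.1136] yaw 175.39 turn rv [ 0.0005 -0.0003 -0.0176] then tool shift [-0.0006 -0.      0.0701] q [ 1.17  0.58 -0.77  1.49  0.41  1.24  1.84]
```

>>> drive_tool(
  moves=[
    [[0, 0, 0.03, 0, 0, -0.018, 0.45], [0, 0, 0.03, 0, 0, 0, 0.45], [0, 0, 0.01, 0, 0, 0, 0.45], [0, 0, 0, 0, 0, 0, 0.45], [0, 0, 0, 0, 0, 0, 0.0], [0, 0, 0, 0, 0, 0, 0.0], [0, 0, 0, 0, 0, 0, 0.0], [0, 0, 0, 0, 0, 0, 0.0], [0, 0, 0, 0, 0, 0, 0.0]],
  ],
  squeeze=40,
)

```text
time: 14.4
ee_pos: [0.4992, -0.4122, 0.0447]
eef_rot: [0.029, 1.0, -0.0, 0.0]
ft_force: [1.2, 1.1, 2.5]
width: 0.0138
grip_force: 40.0
```

>>> drive_tool(
  moves=[
    [[0, 0, -0.015, 0, 0, 0, 0], [0, 0, -0.02, 0, 0, 0, 0], [0, 0, -0.02, 0, 0, 0, 0], [0, 0, -0.02, 0, 0, 0, 0], [0, 0, 0, 0, 0, 0, 0]],
  ],
  squeeze=40,
)

```text
time: 14.9
ee_pos: [0.5003, -0.4133, 0.123]
eef_rot: [0.029, 1.0, -0.002, 0.002]
ft_force: [0.5, 0.6, -1.8]
width: 0.0138
grip_force: 40.0
```

Run:
```python
from h import *
st()
plan([.478,-.275,.115],np.radians(92))
```

```text
t 14.9 tcp [ 0.5003 -0.4133  0.123 ] w 0.0138 f [ 0.5  0.6 -1.8] g 40.0
[[-0.998, 0.058, 0.004], [0.058, 0.998, -0.003], [-0.004, -0.003, -1.0]]
from [ 0.5003 -0.4133  0.123 ] yaw 176.68 turn rv [4.0000e-04 5.6000e-03 1.4779e+00] then tool shift [ 0.139  -0.0174  0.008 ] q [ 1.18  0.57 -0.78  1.49  0.41  1.25  1.86]
```

>>> drive_tool(
  moves=[
    [[0, 0, 0, 0, 0, 0.148, 0], [0, 0, 0, 0, 0, 0.148, 0], [0, 0, 0, 0, 0, 0.148, 0], [0, 0, 0, 0, 0, 0.148, 0], [0, 0, 0, 0, 0, 0.148, 0], [0, 0, 0, 0, 0, 0.148, 0], [0, 0, 0, 0, 0, 0.148, 0], [0, 0, 0, 0, 0, 0.148, 0], [0, 0, 0, 0, 0, 0.148, 0], [0, 0, 0, 0, 0, 0.146, 0]],
  ],
)

```text
time: 15.9
ee_pos: [0.4985, -0.4122, 0.1187]
eef_rot: [0.697, 0.717, -0.0, -0.0]
ft_force: [-0.5, -0.5, -1.0]
width: 0.0135
grip_force: 40.0
```

>>> drive_tool(
  moves=[
    [[0.03, -0.003, 0, 0, 0, 0, 0], [0.03, -0.004, 0, 0, 0, 0, 0], [0.03, -0.004, 0, 0, 0, 0, 0], [0.03, -0.004, 0, 0, 0, 0, 0], [0.019, -0.002, 0, 0, 0, 0, 0], [0, 0, 0, 0, 0, 0, 0], [0, 0, 0, 0, 0, 0, 0]],
  ],
)

```text
time: 16.6
ee_pos: [0.4768, -0.2744, 0.1191]
eef_rot: [0.695, 0.719, -0.0, 0.0]
ft_force: [0.5, -1.4, -1.0]
width: 0.0138
grip_force: 40.0
```

Run:
```python
from h import *
st()
plan([.478,-.275,.0215],np.radians(92))
a=shot("top");b=shot("scene")
z=lambda i,f:cv2.resize(i[:,:,::-1],None,fx=f,fy=f,interpolation=2)
cv2.imwrite("pics/n5.png",np.vstack([z(b[195:255,200:333],6),z(a[255:295,287:420],6)]))
```

```text
t 16.6 tcp [ 0.4768 -0.2744  0.1191] w 0.0138 f [ 0.5 -1.4 -1. ] g 40.0
[[-0.035, 0.999, -0.0], [0.999, 0.035, -0.001], [-0.001, -0.0, -1.0]]
from [ 0.4768 -0.2744  0.1191] yaw 92.02 turn rv [-0.0002  0.0007  0.0004] then tool shift [-0.0006  0.0012  0.0976] q [ 0.94  0.31 -0.59  1.76  0.19  1.13  0.33]
```

View pics/n5.png

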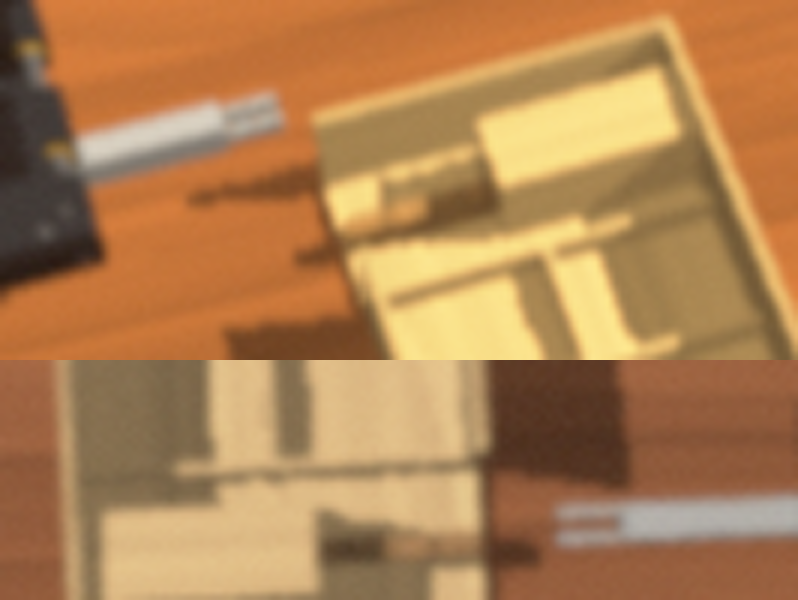

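Run:
```python
from h import *
t=lambda c:(287+(c[0]+.5)/6-.5,255+(c[1]-360+.5)/6-.5)
s=lambda c:(200+(c[0]+.5)/6-.5,195+(c[1]+.5)/6-.5)
p=np.array([.5371,-.0425]);c=np.cos(.0345);S=np.sin(.0345)
L=lambda w:np.array([[c,S],[-S,c]])@(w[:2]-p)
for nm,n,uv,z in(("rib","top",t((430,546)),.024),("hood rt mid","top",t((316,551)),.053),("hood lt mid","top",t((103,557)),.053),("pins","top",t((590,525)),.143),("neck","top",t((760,518)),.143),
 ("hood rt mid","scene",s((488,152)),.053),("hood lt mid","scene",s((672,101)),.053),("pins","scene",s((252,115)),.143),("neck","scene",s((120,148)),.143)):
    w=back(n,uv,z); print(nm,n,w.round(4),"local",L(w).round(4))
```

```text
rib top [ 0.4704 -0.1097  0.024 ] local [-0.0689 -0.0649]
hood rt mid top [ 0.4672 -0.0609  0.053 ] local [-0.0705 -0.016 ]
hood lt mid top [0.4652 0.0264 0.053 ] local [-0.0694  0.0714]
pins top [ 0.472  -0.1628  0.143 ] local [-0.0692 -0.118 ]
neck top [ 0.4743 -0.2284  0.143 ] local [-0.0692 -0.1836]
hood rt mid scene [ 0.4673 -0.0568  0.053 ] local [-0.0702 -0.0119]
hood lt mid scene [0.4642 0.0326 0.053 ] local [-0.0702  0.0776]
pins scene [ 0.4769 -0.1602  0.143 ] local [-0.0642 -0.1156]
neck scene [ 0.4776 -0.2176  0.143 ] local [-0.0655 -0.173 ]
```

>>> drive_tool(
  moves=[
    [[0, -0.001, 0.03, 0, 0, 0, 0], [0, 0, 0.03, 0, 0, 0, 0], [0, 0, 0.03, 0, 0, 0, 0], [0, 0, 0.008, 0, 0, 0, 0], [0, 0, 0, 0, 0, 0, 0], [0, 0, 0, 0, 0, 0, 0]],
  ],
)

```text
time: 17.3
ee_pos: [0.4768, -0.2747, 0.0222]
eef_rot: [0.695, 0.719, 0.0, 0.001]
ft_force: [-0.4, -0.7, -1.4]
width: 0.0134
grip_force: 40.0
```

Run:
```python
from h import *
st(); plan([.470,-.092,.0215],np.radians(92))
a=shot("top");b=shot("scene")
z=lambda i,f:cv2.resize(i[:,:,::-1],None,fx=f,fy=f,interpolation=2)
cv2.imwrite("pics/n6.png",np.vstack([z(b[195:255,200:333],6),z(a[255:295,287:420],6)]))
```

```text
t 17.3 tcp [ 0.4768 -0.2747  0.0222] w 0.0134 f [-0.4 -0.7 -1.4] g 40.0
[[-0.035, 0.999, 0.001], [0.999, 0.035, -0.001], [-0.001, 0.001, -1.0]]
from [ 0.4768 -0.2747  0.0222] yaw 91.98 turn rv [ 0.0013  0.0007 -0.0004] then tool shift [ 0.1829 -0.0004  0.0007] q [ 0.91  0.43 -0.55  1.84  0.27  0.94  0.27]
```

View pics/n6.png

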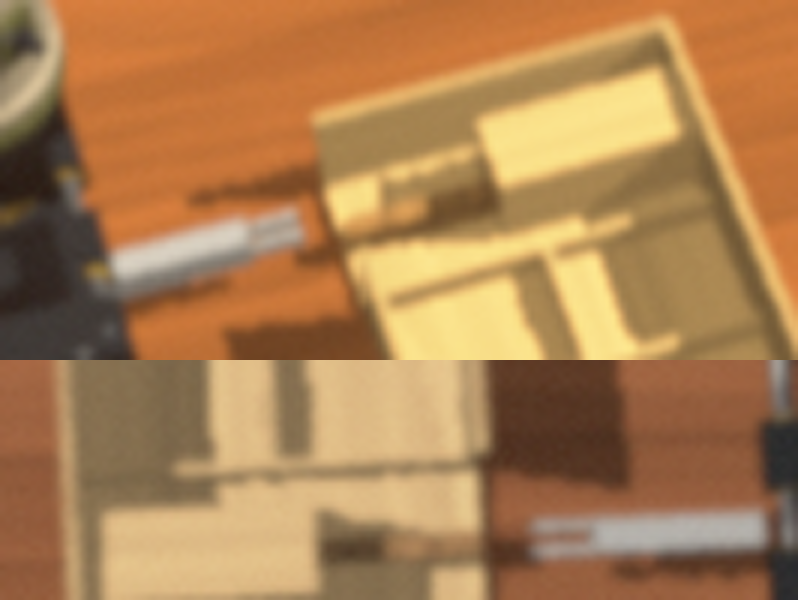

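>>> drive_tool(
  moves=[
    [[0.02, -0.0005, 0, 0, 0, 0, 0], [0.02, 0, 0, 0, 0, 0, 0], [0.02, 0, 0, 0, 0, 0, 0], [0.02, 0, 0, 0, 0, 0, 0], [0.02, 0, 0, 0, 0, 0, 0], [0.02, 0, 0, 0, 0, 0, 0], [0, 0, 0, 0, 0, 0, 0]],
  ],
)

```text
time: 18.1
ee_pos: [0.4722, -0.1517, 0.0224]
eef_rot: [0.693, 0.721, 0.001, 0.001]
ft_force: [-0.5, -0.7, -0.6]
width: 0.014
grip_force: 40.0
```

>>> drive_tool(
  moves=[
    [[0.02, 0, 0, 0, 0, 0, 0], [0.02, 0, 0, 0, 0, 0, 0], [0.01, 0, 0, 0, 0, 0, 0], [0.005, 0, 0, 0, 0, 0, 0], [0, 0, 0, 0, 0, 0, 0]],
  ],
)

```text
time: 18.6
ee_pos: [0.4697, -0.0994, 0.0214]
eef_rot: [0.695, 0.719, 0.0, 0.0]
ft_force: [-0.6, -0.5, -0.7]
width: 0.0136
grip_force: 40.0
```

Run:
```python
from h import *
st(); plan([.470,-.092,.0215],np.radians(92))
```

```text
t 18.6 tcp [ 0.4697 -0.0994  0.0214] w 0.0136 f [-0.6 -0.5 -0.7] g 40.0
[[-0.035, 0.999, 0.001], [0.999, 0.035, -0.001], [-0.001, 0.001, -1.0]]
from [ 0.4697 -0.0994  0.0214] yaw 92.03 turn rv [0.0006 0.0005 0.0004] then tool shift [ 0.0074  0.0006 -0.0001] q [ 0.71  0.31 -0.66  2.01  0.24  0.89 -0.04]
```

Free so far. I creep in until the pins meet the end wall.

>>> drive_tool(
  moves=[
    [[0.003, 0, 0, 0, 0, 0, 0], [0.003, 0, 0, 0, 0, 0, 0], [0, 0, 0, 0, 0, 0, 0]],
  ],
)

```text
time: 18.9
ee_pos: [0.4691, -0.0932, 0.021]
eef_rot: [0.695, 0.719, 0.0, -0.0]
ft_force: [-0.4, 0.7, -0.5]
width: 0.0135
grip_force: 40.0
```

>>> drive_tool(
  moves=[
    [[0.003, 0, 0, 0, 0, 0, 0], [0, 0, 0, 0, 0, 0, 0]],
  ],
)

```text
time: 19.1
ee_pos: [0.469, -0.0899, 0.021]
eef_rot: [0.695, 0.719, 0.0, -0.0]
ft_force: [0.3, -0.2, -1.1]
width: 0.0138
grip_force: 40.0
```

>>> drive_tool(
  moves=[
    [[0.003, 0, 0, 0, 0, 0, 0], [0, 0, 0, 0, 0, 0, 0]],
  ],
)

```text
time: 19.3
ee_pos: [0.469, -0.0872, 0.0211]
eef_rot: [0.695, 0.719, -0.0, 0.0]
ft_force: [0.4, -0.4, -0.5]
width: 0.0135
grip_force: 40.0
```

>>> drive_tool(
  moves=[
    [[0.002, 0, 0, 0, 0, 0, 0], [0, 0, 0, 0, 0, 0, 0]],
  ],
)

```text
time: 19.5
ee_pos: [0.469, -0.087, 0.0212]
eef_rot: [0.695, 0.719, -0.001, 0.001]
ft_force: [1.0, -6.7, -1.4]
width: 0.0139
grip_force: 40.0
```

>>> drive_tool(
  moves=[
    [[0.002, 0, 0, 0, 0, 0, 0], [0, 0, 0, 0, 0, 0, 0]],
  ],
)

```text
time: 19.7
ee_pos: [0.4689, -0.087, 0.0213]
eef_rot: [0.696, 0.718, -0.001, 0.002]
ft_force: [-0.3, -14.5, 0.2]
width: 0.0137
grip_force: 40.0
```

Run:
```python
from h import *
st()
```

```text
t 19.7 tcp [ 0.4689 -0.087   0.0213] w 0.0137 f [ -0.3 -14.5   0.2] g 40.0
[[-0.032, 0.999, 0.0], [0.999, 0.032, -0.004], [-0.004, 0.0, -1.0]]
```

>>> drive_tool(
  moves=[
    [[-0.004, 0, 0, 0, 0, 0, 0], [-0.0045, 0, 0, 0, 0, 0, 0], [0, 0, 0.0025, 0, 0, 0, 0], [0, 0, 0, 0, 0, 0, 0]],
  ],
)

```text
time: 20.1
ee_pos: [0.4693, -0.0918, 0.0185]
eef_rot: [0.695, 0.719, 0.0, 0.0]
ft_force: [-0.4, -0.7, 1.2]
width: 0.0134
grip_force: 40.0
```

>>> drive_tool(
  moves=[
    [[0, 0, 0, 0, 0, 0, 0.28], [0, 0, 0, 0, 0, 0, 0.28], [0, 0, 0, 0, 0, 0, 0.28], [0, 0, -0.03, 0, 0, 0, 0.28], [0, 0, -0.03, 0, 0, 0, 0.28], [0, 0, -0.03, 0, 0, 0, 0.28], [0, 0, -0.03, 0, 0, 0, 0.28], [-0.05, 0, -0.03, 0, 0, 0, 0.28], [-0.05, 0, -0.02, 0, 0, 0, 0.28]],
  ],
)

```text
time: 21.0
ee_pos: [0.473, -0.1807, 0.1852]
eef_rot: [0.693, 0.721, 0.0, 0.001]
ft_force: [1.2, -0.5, 0.4]
width: 0.0242
grip_force: 0.0
```

Run:
```python
from h import *
st(); plan([.53,.32,.2],np.radians(0))
a=shot("top");b=shot("scene")
z=lambda i,f:cv2.resize(i[:,:,::-1],None,fx=f,fy=f,interpolation=2)
cv2.imwrite("pics/n7.png",np.vstack([z(b[195:255,233:333],6),z(a[265:305,287:387],6)]))
for q in("cell0_c","block0_c"):
  for n in("top","scene"): print(q,n,[(np.round(d["at"]).astype(int).tolist(),round(d["conf"],2),back(n,d["at"],.025)[:2].round(4).tolist()) for d in r.place_of(n,q)[:6]])
```

```text
t 21.0 tcp [ 0.473  -0.1807  0.1852] w 0.0242 f [ 1.2 -0.5  0.4] g 0.0
[[-0.039, 0.999, 0.002], [0.999, 0.039, -0.001], [-0.001, 0.002, -1.0]]
from [ 0.473  -0.1807  0.1852] yaw 92.23 turn rv [ 3.0000e-03 -7.0000e-04  1.6098e+00] then tool shift [ 0.057  -0.5007 -0.0148] q [ 0.86  0.14 -0.63  1.79  0.09  1.23  0.24]
cell0_c top [([184, 266], 0.91, [0.5231, 0.3305])]
cell0_c scene [([419, 208], 0.8, [0.5232, 0.3392]), ([274, 230], 0.38, [0.4757, -0.0814])]
block0_c top [([221, 272], 0.77, [0.5074, 0.235])]
block0_c scene [([408, 178], 0.69, [0.4142, 0.3487]), ([386, 213], 0.67, [0.5122, 0.2411])]
```

View pics/n7.png

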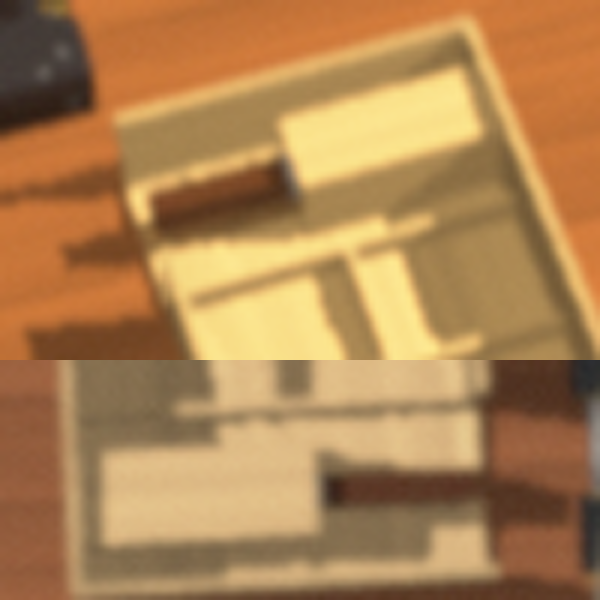

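Run:
```python
from h import *
s=lambda c:(233+(c[0]+.5)/6-.5,195+(c[1]+.5)/6-.5)
p=np.array([.5371,-.041]);c=np.cos(.0345);S=np.sin(.0345)
L=lambda w:np.array([[c,S],[-S,c]])@(w[:2]-p)
for nm,uv,z in(("butt",s((153,192)),.042),("wallcorner -x-y top",s((115,120)),.062),("floor edge",s((128,190)),.006),("hood corner a",s((282,115)),.053),("hood corner b",s((302,190)),.053),("hood far",s((462,65)),.053),("steel/handle",s((283,170)),.042)):
    w=back("scene",uv,z);print(nm,w.round(4),L(w).round(4))
```

```text
butt [ 0.4638 -0.1216  0.042 ] [-0.0761 -0.078 ]
wallcorner -x-y top [ 0.4335 -0.1305  0.062 ] [-0.1066 -0.0859]
floor edge [ 0.437  -0.1301  0.006 ] [-0.1031 -0.0856]
hood corner a [ 0.4466 -0.0551  0.053 ] [-0.0909 -0.011 ]
hood corner b [ 0.4887 -0.0569  0.053 ] [-0.0489 -0.0142]
hood far [0.4433 0.0331 0.053 ] [-0.0912  0.0772]
steel/handle [ 0.4691 -0.0611  0.042 ] [-0.0687 -0.0178]
```

Spanner home: in the top crop the handle runs from the hood edge (325,490) to the case face (487,490). Next the cells: turn the tool to yaw 180 and go to the nearer one.

>>> drive_tool(
  moves=[
    [[0, 0, 0, 0, 0, -0.149, 0.7], [0, 0, 0, 0, 0, -0.149, 0.7], [0, 0, 0, 0, 0, -0.149, 0.7], [0, 0, 0, 0, 0, -0.149, 0.7], [0, 0, 0, 0, 0, -0.149, 0.7], [0, 0, 0, 0, 0, -0.149, 0.7], [0, 0, 0, 0, 0, -0.149, 0.7], [0, 0, 0, 0, 0, -0.149, 0.7], [0, 0, 0, 0, 0, -0.149, 0.7], [0, 0, 0, 0, 0, -0.149, 0.7]],
  ],
)

```text
time: 22.3
ee_pos: [0.4721, -0.1793, 0.1823]
eef_rot: [0.019, 1.0, 0.0, -0.0]
ft_force: [0.9, 0.7, -0.3]
width: 0.0608
grip_force: 0.0
```

>>> drive_tool(
  moves=[
    [[0, 0, 0, 0, 0, -0.042, 0.7], [-0.005, 0.046, 0, 0, 0, 0, 0.7], [-0.005, 0.046, 0, 0, 0, 0, 0.7], [-0.005, 0.046, 0, 0, 0, 0, 0.7], [-0.005, 0.046, 0, 0, 0, 0, 0.7], [-0.005, 0.046, 0, 0, 0, 0, 0.7], [-0.005, 0.046, 0, 0, 0, 0, 0.7], [-0.005, 0.046, 0, 0, 0, 0, 0.7], [-0.005, 0.046, 0, 0, 0, 0, 0.7], [-0.005, 0.046, 0, 0, 0, 0, 0.7]],
  ],
)

```text
time: 23.3
ee_pos: [0.5177, 0.2358, 0.1824]
eef_rot: [0.001, 1.0, -0.0, -0.0]
ft_force: [0.4, 0.4, 1.1]
width: 0.0609
grip_force: 0.0
```

>>> drive_tool(
  moves=[
    [[-0.005, 0.046, 0, 0, 0, 0, 0.7], [0, 0.046, 0, 0, 0, 0, 0.7], [0, 0, 0, 0, 0, 0, 0.7], [0, 0, 0, 0, 0, 0, 0.7]],
  ],
)

```text
time: 23.7
ee_pos: [0.522, 0.3274, 0.1822]
eef_rot: [-0.001, 1.0, 0.0, -0.001]
ft_force: [-0.5, -0.4, -0.1]
width: 0.0609
grip_force: 0.0
```

Run:
```python
from h import *
st(); plan([.523,.3315,.026],np.pi)
for n in("top","scene"):
  shot(n); print(n,[(np.round(d["at"]).astype(int).tolist(),round(d["conf"],2),back(n,d["at"],.025)[:2].round(4).tolist()) for d in r.place_of(n,"cell0_c")[:6]])
```

```text
t 23.7 tcp [0.522  0.3274 0.1822] w 0.0609 f [-0.5 -0.4 -0.1] g 0.0
[[-1.0, -0.001, -0.002], [-0.001, 1.0, 0.0], [0.002, 0.0, -1.0]]
from [0.522  0.3274 0.1822] yaw -179.92 turn rv [ 0.0003 -0.0016  0.0014] then tool shift [-0.001   0.0041  0.1562] q [ 0.07  0.5  -0.95  1.5   0.41  1.35  0.66]
top [([334, 289], 0.23, [0.4622, -0.0498])]
scene [([420, 208], 0.54, [0.5236, 0.3405])]
```

>>> drive_tool(
  moves=[
    [[-0.001, 0.006, 0.04, 0, 0, 0, 0.7], [0, 0, 0.04, 0, 0, 0, 0.7], [0, 0, 0.04, 0, 0, 0, 0.7], [0, 0, 0.025, 0, 0, 0, 0.7], [0, 0, 0.01, 0, 0, 0, 0.7], [0, 0, 0, 0, 0, 0, 0.7]],
  ],
)

```text
time: 24.5
ee_pos: [0.5251, 0.3296, 0.0271]
eef_rot: [0.003, 1.0, -0.001, -0.001]
ft_force: [0.5, -0.4, 0.4]
width: 0.0609
grip_force: 0.0
```

>>> drive_tool(
  moves=[
    [[0, 0, 0, 0, 0, 0, 0.3], [0, 0, 0, 0, 0, 0, 0.2], [0, 0, 0, 0, 0, 0, 0.1], [0, 0, 0, 0, 0, 0, 0], [0, 0, 0, 0, 0, 0, 0], [0, 0, 0, 0, 0, 0, 0], [0, 0, 0, 0, 0, 0, 0]],
  ],
  squeeze=25,
)

```text
time: 25.2
ee_pos: [0.5254, 0.3312, 0.0283]
eef_rot: [0.002, 1.0, 0.0, 0.0]
ft_force: [-0.2, -0.2, 3.7]
width: 0.0273
grip_force: 25.0
```

Run:
```python
from h import *
st()
```

```text
t 25.2 tcp [0.5254 0.3312 0.0283] w 0.0273 f [-0.2 -0.2  3.7] g 25.0
[[-1.0, 0.004, 0.001], [0.004, 1.0, 0.0], [-0.001, 0.0, -1.0]]
```

Run:
```python
from fit import *
p=np.array([.5371,-.041]);c=np.cos(.0345);s=np.sin(.0345)
L=lambda w:np.array([[c,s],[-s,c]])@(w[:2]-p)
for uv in((T((180,459.5))),T((240,457)),T((180,380)),T((240,377))): print("top div",L(back("top",uv,.022)).round(4))
for uv in(S((470,192)),S((585,158)),S((490,255)),S((605,217)),S((540,175)),S((572,240))): print("scene div",L(back("scene",uv,.022)).round(4))
W=lambda l:np.array([[c,-s],[s,c]])@np.array(l)+p
for l in((.003,.041),(.003,-.041),(.07,.041),(.07,-.041)): print(l,W(l).round(4))
print("nets",[L(np.array(w)).round(4).tolist() for w in((.546,-.088),(.599,.002),(.619,-.074),(.545,.006),(.597,.004),(.54,-.077),(.543,.016),(.612,-.072))])
```

```text
top div [-0.035  -0.0214]
top div [-0.0349 -0.0718]
top div [ 0.0321 -0.0244]
top div [ 0.0326 -0.0751]
scene div [-0.028  -0.0697]
scene div [-0.0293  0.0421]
scene div [ 0.0404 -0.0708]
scene div [0.0361 0.0397]
scene div [-0.025  -0.0032]
scene div [0.0491 0.0038]
(0.003, 0.041) [5.387e-01 1.000e-04]
(0.003, -0.041) [ 0.5415 -0.0819]
(0.07, 0.041) [0.6056 0.0024]
(0.07, -0.041) [ 0.6085 -0.0796]
nets [[0.0073, -0.0473], [0.0633, 0.0408], [0.0807, -0.0358], [0.0095, 0.0467], [0.0614, 0.0429], [0.0017, -0.0361], [0.0079, 0.0568], [0.0738, -0.0336]]
```

>>> drive_tool(
  moves=[
    [[0, 0, -0.03, 0, 0, 0, 0], [0, 0, -0.035, 0, 0, 0, 0], [0, 0, -0.035, 0, 0, 0, 0], [-0.01, -0.041, 0, 0, 0, 0, 0], [-0.01, -0.041, 0, 0, 0, 0, 0], [-0.01, -0.041, 0, 0, 0, 0, 0], [-0.01, -0.041, 0, 0, 0, 0, 0], [-0.01, -0.041, 0, 0, 0, 0, 0], [-0.01, -0.041, 0, 0, 0, 0, 0], [-0.01, -0.041, 0, 0, 0, 0, 0]],
  ],
)

```text
time: 26.2
ee_pos: [0.5938, 0.0415, 0.1274]
eef_rot: [0.002, 1.0, -0.0, -0.0]
ft_force: [0.6, -0.3, -1.7]
width: 0.0274
grip_force: 25.0
```

>>> drive_tool(
  moves=[
    [[-0.01, -0.041, 0, 0, 0, 0, 0], [0, 0, 0, 0, 0, -0.03, 0], [0, 0, 0, 0, 0, 0, 0], [0, 0, 0, 0, 0, 0, 0]],
  ],
)

```text
time: 26.6
ee_pos: [0.6034, 0.0039, 0.1276]
eef_rot: [-0.014, 1.0, 0.0, -0.0]
ft_force: [-0.5, 0.2, -1.9]
width: 0.0271
grip_force: 25.0
```

Run:
```python
from h import *
st(); plan([.6056,.0024,.06],np.radians(182))
b=shot("scene"); 
cv2.imwrite("pics/n8.png",cv2.resize(b[190:290,250:370,::-1],None,fx=6,fy=6,interpolation=2))
```

```text
t 26.6 tcp [0.6034 0.0039 0.1276] w 0.0271 f [-0.5  0.2 -1.9] g 25.0
[[-1.0, -0.027, -0.001], [-0.027, 1.0, 0.001], [0.001, 0.001, -1.0]]
from [0.6034 0.0039 0.1276] yaw -178.45 turn rv [ 0.0007 -0.0006 -0.0078] then tool shift [-0.0021 -0.0016  0.0676] q [ 0.6   0.5  -0.88  1.6   0.41  1.23  1.23]
```

View pics/n8.png

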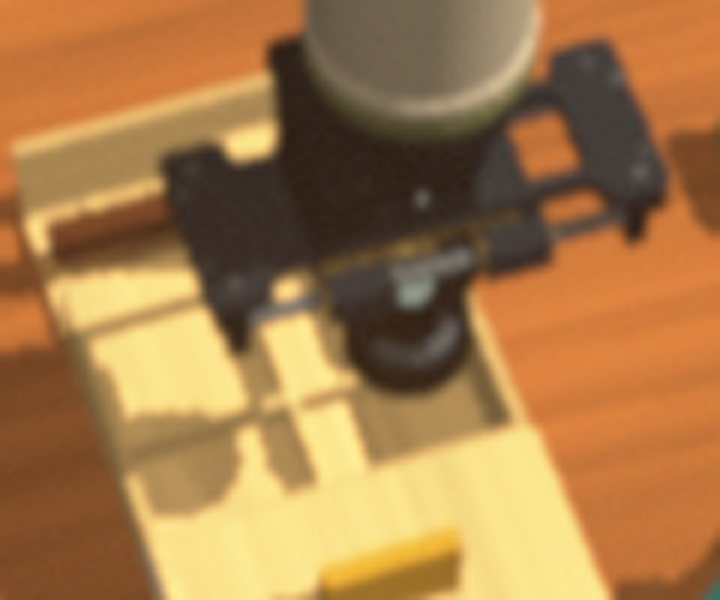

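>>> drive_tool(
  moves=[
    [[-0.002, -0.0015, 0.03, 0, 0, 0, 0], [0, 0, 0.03, 0, 0, 0, 0], [0, 0, 0.015, 0, 0, 0, 0], [0, 0, 0.01, 0, 0, 0, 0], [0, 0, 0, 0, 0, 0, 0]],
  ],
)

```text
time: 27.15
ee_pos: [0.6054, 0.0017, 0.0422]
eef_rot: [-0.014, 1.0, 0.0, -0.001]
ft_force: [0.4, -0.7, -1.2]
width: 0.0276
grip_force: 25.0
```

>>> drive_tool(
  moves=[
    [[0, 0, 0.005, 0, 0, 0, 0], [0, 0, 0.003, 0, 0, 0, 0], [0, 0, 0, 0, 0, 0, 0]],
  ],
)

```text
time: 27.45
ee_pos: [0.6061, 0.0011, 0.0351]
eef_rot: [-0.013, 1.0, -0.0, 0.0]
ft_force: [0.0, 0.3, -1.8]
width: 0.0275
grip_force: 25.0
```

>>> drive_tool(
  moves=[
    [[0, 0, 0.001, 0, 0, 0, 0], [0, 0, 0, 0, 0, 0, 0.45], [0, 0, 0, 0, 0, 0, 0.45], [0, 0, 0, 0, 0, 0, 0.45], [0, 0, -0.03, 0, 0, 0, 0.45], [0, 0, -0.035, 0, 0, 0, 0.45], [0, 0, -0.035, 0, 0, 0, 0.45], [0, 0.04, -0.02, 0, 0, 0, 0.7], [0, 0.045, 0, 0, 0, 0, 0.7], [0, 0.045, 0, 0, 0, 0, 0.7]],
  ],
)

```text
time: 28.45
ee_pos: [0.603, 0.1322, 0.155]
eef_rot: [-0.012, 1.0, -0.0, 0.001]
ft_force: [0.5, 0.2, -0.4]
width: 0.0549
grip_force: 0.0
```

>>> drive_tool(
  moves=[
    [[0, 0.045, 0, 0, 0, 0.026, 0.7], [-0.005, 0.045, 0, 0, 0, 0, 0.7], [-0.005, 0.045, 0, 0, 0, 0, 0.7], [-0.005, 0.045, 0, 0, 0, 0, 0.7], [0, 0.025, 0, 0, 0, 0, 0.7], [0, 0, 0, 0, 0, 0, 0.7]],
  ],
)

```text
time: 29.05
ee_pos: [0.6139, 0.3415, 0.1536]
eef_rot: [-0.003, 1.0, 0.001, -0.001]
ft_force: [-0.1, -0.5, -0.1]
width: 0.0611
grip_force: 0.0
```

```bash
cat >> h.py <<'E'
def see(qs=("cell0_c","block0_c")):
    for n in("top","scene"):
        shot(n)
        for q in qs: print(q,n,[(np.round(d["at"]).astype(int).tolist(),round(d["conf"],2),back(n,d["at"],.025)[:2].round(4).tolist()) for d in r.place_of(n,q)[:6] if d["conf"]>.3])
E
python3 - <<'E'
from h import *
st(); plan([.6205,.341,.026],np.pi); see()
# dark blob in top image near cell0 / cell1 original
a=r.camera("top")
for nm,(x0,x1,y0,y1) in dict(c0=(160,205,212,248),c1=(160,205,250,285)).items():
    m=(a[y0:y1,x0:x1].max(2)<60)&(a[y0:y1,x0:x1].ptp(2)<25) if hasattr(a,'ptp') else (a[y0:y1,x0:x1].max(2)<60)
    v,u=np.nonzero(m); print(nm,m.sum(), (back("top",(u.mean()+x0,v.mean()+y0),.015).round(4) if m.sum() else None))
E
```

```text
t 29.05 tcp [0.6139 0.3415 0.1536] w 0.0611 f [-0.1 -0.5 -0.1] g 0.0
[[-1.0, -0.007, -0.002], [-0.007, 1.0, 0.003], [0.001, 0.003, -1.0]]
from [0.6139 0.3415 0.1536] yaw -179.63 turn rv [ 0.0027 -0.0015  0.0065] then tool shift [-0.0066 -0.0005  0.1276] q [-0.03  0.7  -0.87  1.28  0.52  1.39  0.71]
cell0_c top [([314, 232], 0.73, [0.6079, 0.0009]), ([144, 325], 0.4, [0.3735, 0.4271])]
block0_c top []
cell0_c scene [([318, 259], 0.56, [0.5986, 0.0096]), ([152, 323], 0.37, [0.6552, -0.4416])]
block0_c scene [([386, 214], 0.71, [0.5152, 0.2405])]
c0 90 [0.6528 0.2997 0.015 ]
c1 0 None
```

Run:
```python
from h import *
b=r.camera("scene"); o=cv2.imread("pics/scene0.png")[:,:,::-1]
x0,x1,y0,y1=415,455,215,255
for nm,i in(("old",o),("new",b)):
    m=(i[y0:y1,x0:x1].max(2)<75); v,u=np.nonzero(m); print(nm,m.sum(),u.mean()+x0,v.mean()+y0)
d=np.abs(o.astype(int)-b).sum(2)
for nm,(x,y) in dict(cell0=(434,236),A=(406,180),B=(386,214),C=(399,249)).items(): print(nm,d[y-8:y+8,x-8:x+8].mean().round(1))
```

```text
old 254 430.9251968503937 236.13385826771653
new 210 432.8047619047619 239.22380952380954
cell0 11.4
A 30.8
B 18.3
C 16.7
```

>>> drive_tool(
  moves=[
    [[-0.0065, -0.001, 0.04, 0, 0, 0.006, 0.7], [0, 0, 0.04, 0, 0, 0, 0.7], [0, 0, 0.035, 0, 0, 0, 0.7], [0, 0, 0.012, 0, 0, 0, 0.7], [0, 0, 0, 0, 0, 0, 0.7]],
  ],
)

```text
time: 29.95
ee_pos: [0.6222, 0.3341, 0.0255]
eef_rot: [0.003, 1.0, -0.001, -0.001]
ft_force: [0.4, -0.5, 0.6]
width: 0.0609
grip_force: 0.0
```

>>> drive_tool(
  moves=[
    [[0, 0, 0, 0, 0, 0, 0.3], [0, 0, 0, 0, 0, 0, 0.2], [0, 0, 0, 0, 0, 0, 0.1], [0, 0, 0, 0, 0, 0, 0], [0, 0, 0, 0, 0, 0, 0], [0, 0, 0, 0, 0, 0, 0], [0, 0, 0, 0, 0, 0, 0]],
  ],
)

```text
time: 30.65
ee_pos: [0.6231, 0.3365, 0.0281]
eef_rot: [0.003, 1.0, 0.001, 0.001]
ft_force: [0.4, 3.6, 6.1]
width: 0.0274
grip_force: 25.0
```

Run:
```python
from h import *
st(); plan([.5387,.0011,.1276],np.radians(182))
```

```text
t 30.65 tcp [0.6231 0.3365 0.0281] w 0.0274 f [0.4 3.6 6.1] g 25.0
[[-1.0, 0.005, 0.001], [0.005, 1.0, 0.002], [-0.001, 0.002, -1.0]]
from [0.6231 0.3365 0.0281] yaw 179.71 turn rv [ 0.0021  0.0015 -0.04  ] then tool shift [ 0.096  -0.3322 -0.0995] q [-0.04  0.81 -0.81  1.37  0.6   1.2   0.66]
```

>>> drive_tool(
  moves=[
    [[0, 0, -0.03, 0, 0, 0, 0], [0, 0, -0.035, 0, 0, 0, 0], [0, 0, -0.035, 0, 0, -0.04, 0], [0.0118, -0.0415, 0, 0, 0, 0, 0], [0.0118, -0.0415, 0, 0, 0, 0, 0], [0.0118, -0.0415, 0, 0, 0, 0, 0], [0.0118, -0.0415, 0, 0, 0, 0, 0], [0.0118, -0.0415, 0, 0, 0, 0, 0], [0.0118, -0.0415, 0, 0, 0, 0, 0], [0.0118, -0.0415, 0, 0, 0, 0, 0]],
  ],
)

```text
time: 31.65
ee_pos: [0.5489, 0.0395, 0.1262]
eef_rot: [-0.017, 1.0, -0.001, -0.001]
ft_force: [0.5, -0.7, -1.9]
width: 0.0275
grip_force: 25.0
```

>>> drive_tool(
  moves=[
    [[0.0118, -0.0415, 0, 0, 0, 0, 0], [0, 0, 0, 0, 0, 0, 0], [0, 0, 0, 0, 0, 0, 0]],
  ],
)

```text
time: 31.95
ee_pos: [0.5392, -0.0019, 0.1265]
eef_rot: [-0.015, 1.0, -0.001, -0.001]
ft_force: [0.5, 0.4, -1.7]
width: 0.0276
grip_force: 25.0
```

Run:
```python
from h import *
st(); plan([.540,.0011,.0345],np.radians(182))
```

```text
t 31.95 tcp [ 0.5392 -0.0019  0.1265] w 0.0276 f [ 0.5  0.4 -1.7] g 25.0
[[-1.0, -0.031, -0.001], [-0.031, 1.0, -0.001], [0.001, -0.001, -1.0]]
from [ 0.5392 -0.0019  0.1265] yaw -178.23 turn rv [-0.001  -0.0011 -0.004 ] then tool shift [-0.0009  0.0029  0.092 ] q [ 0.72  0.37 -0.95  1.77  0.33  1.17  1.27]
```

>>> drive_tool(
  moves=[
    [[-0.001, 0.003, 0.03, 0, 0, 0, 0], [0, 0, 0.03, 0, 0, 0, 0], [0, 0, 0.015, 0, 0, 0, 0], [0, 0, 0.01, 0, 0, 0, 0], [0, 0, 0, 0, 0, 0, 0]],
  ],
)

```text
time: 32.45
ee_pos: [0.5403, 0.0037, 0.0411]
eef_rot: [-0.018, 1.0, 0.0, -0.001]
ft_force: [0.4, 0.0, -2.0]
width: 0.0274
grip_force: 25.0
```

>>> drive_tool(
  moves=[
    [[0, 0, 0.005, 0, 0, 0, 0], [0, 0, 0.002, 0, 0, 0, 0], [0, 0, 0, 0, 0, 0, 0]],
  ],
)

```text
time: 32.75
ee_pos: [0.541, 0.0029, 0.0352]
eef_rot: [-0.017, 1.0, -0.0, 0.0]
ft_force: [0.4, -0.1, -2.0]
width: 0.0276
grip_force: 25.0
```

>>> drive_tool(
  moves=[
    [[0, 0, 0.001, 0, 0, 0, 0], [0, 0, 0, 0, 0, 0, 0.45], [0, 0, 0, 0, 0, 0, 0.45], [0, 0, 0, 0, 0, 0, 0.45], [0, 0, -0.03, 0, 0, 0, 0.45], [0, 0, -0.035, 0, 0, 0, 0.45], [0, 0, -0.035, 0, 0, 0, 0.45], [0, -0.04, -0.02, 0, 0, 0, 0.5], [0, -0.04, 0, 0, 0, 0, 0.5], [0, 0, 0, 0, 0, 0, 0.5]],
  ],
)

```text
time: 33.75
ee_pos: [0.5437, -0.0837, 0.1542]
eef_rot: [-0.013, 1.0, -0.001, 0.0]
ft_force: [-0.9, 0.1, 0.1]
width: 0.0431
grip_force: 0.0
```

Run:
```python
from h import *
st()
see(("cell0_c","block0_c","block2_c"))
# tan block mask corners in top picture
o=cv2.imread("pics/top0.png")[:,:,::-1]; a=r.camera("top"); b=r.camera("scene"); ob=cv2.imread("pics/scene0.png")[:,:,::-1]
for nm,i,O,P in(("top",a,o,dict(A=(181,309),B=(221,271),C=(223,226),c0=(181,229),c1=(184,266))),("scene",b,ob,dict(A=(406,180),B=(386,214),C=(399,249)))):
    d=np.abs(O.astype(int)-i).sum(2)
    print(nm,{k:d[y-9:y+9,x-9:x+9].mean().round(1) for k,(x,y) in P.items()})
```

```text
t 33.75 tcp [ 0.5437 -0.0837  0.1542] w 0.0431 f [-0.9  0.1  0.1] g 0.0
[[-1.0, -0.026, 0.001], [-0.026, 1.0, -0.003], [-0.001, -0.003, -1.0]]
cell0_c top [([313, 232], 0.7, [0.6067, 0.0025]), ([332, 260], 0.45, [0.5357, -0.0455])]
block0_c top [([219, 272], 0.74, [0.5069, 0.2395]), ([480, 291], 0.62, [0.4544, -0.4161])]
block2_c top [([133, 275], 0.96, [0.5006, 0.4583]), ([165, 184], 0.95, [0.7346, 0.382]), ([259, 184], 0.68, [0.7321, 0.1402]), ([219, 222], 0.58, [0.6331, 0.2425])]
cell0_c scene [([316, 260], 0.55, [0.601, 0.0049])]
block0_c scene [([386, 213], 0.78, [0.5119, 0.24])]
block2_c scene [([381, 291], 0.85, [0.7357, 0.1408]), ([464, 266], 0.6, [0.7313, 0.3827]), ([452, 192], 0.57, [0.4986, 0.4523]), ([397, 247], 0.56, [0.6258, 0.2309]), ([285, 224], 0.51, [0.4648, -0.046])]
top {'A': np.float64(4.4), 'B': np.float64(4.3), 'C': np.float64(4.6), 'c0': np.float64(94.5), 'c1': np.float64(141.9)}
scene {'A': np.float64(11.2), 'B': np.float64(11.6), 'C': np.float64(11.1)}
```

>>> drive_tool(
  moves=[
    [[0, 0, 0, 0, 0, 0.058, 0.6], [0.004, 0.045, 0, 0, 0, 0, 0.6], [0.004, 0.045, 0, 0, 0, 0, 0.6], [0.004, 0.045, 0, 0, 0, 0, 0.6], [0.004, 0.045, 0, 0, 0, 0, 0.6], [0.004, 0.045, 0, 0, 0, 0, 0.6], [0.004, 0.045, 0, 0, 0, 0, 0.6], [0.004, 0.045, 0, 0, 0, 0, 0.6], [0, 0, 0, 0, 0, 0, 0.6], [0, 0, 0, 0, 0, 0, 0.6]],
  ],
)

```text
time: 35.25
ee_pos: [0.5223, 0.2403, 0.1537]
eef_rot: [0.01, 1.0, 0.0, -0.0]
ft_force: [0.6, -0.6, -0.3]
width: 0.0524
grip_force: 0.0
```

Run:
```python
from h import *
st(); plan([.510,.235,.025],np.radians(178.2))
```

```text
t 35.25 tcp [0.5223 0.2403 0.1537] w 0.0524 f [ 0.6 -0.6 -0.3] g 0.0
[[-1.0, 0.021, -0.0], [0.021, 1.0, 0.0], [0.0, 0.0, -1.0]]
from [0.5223 0.2403 0.1537] yaw 178.82 turn rv [ 0.0003 -0.0004  0.0109] then tool shift [ 0.0121 -0.0057  0.1287] q [ 0.28  0.45 -1.    1.65  0.39  1.26  0.76]
```

>>> drive_tool(
  moves=[
    [[0.012, -0.0055, 0.04, 0, 0, 0.011, 0.6], [0, 0, 0.04, 0, 0, 0, 0.6], [0, 0, 0.035, 0, 0, 0, 0.6], [0, 0, 0.013, 0, 0, 0, 0.6], [0, 0, 0, 0, 0, 0, 0.6], [0, 0, 0, 0, 0, 0, 0.3]],
  ],
)

```text
time: 35.85
ee_pos: [0.5118, 0.2335, 0.0273]
eef_rot: [0.018, 1.0, 0.0, 0.001]
ft_force: [-0.5, 0.3, 1.2]
width: 0.049
grip_force: 0.0
```

>>> drive_tool(
  moves=[
    [[0, 0, 0, 0, 0, 0, 0.2], [0, 0, 0, 0, 0, 0, 0.1], [0, 0, 0, 0, 0, 0, 0], [0, 0, 0, 0, 0, 0, 0], [0, 0, 0, 0, 0, 0, 0], [0, 0, 0, 0, 0, 0, 0], [0, 0, 0, 0, 0, 0, 0]],
  ],
)

```text
time: 36.55
ee_pos: [0.511, 0.2336, 0.0262]
eef_rot: [0.017, 1.0, 0.0, 0.0]
ft_force: [-0.9, -0.2, 5.2]
width: 0.0158
grip_force: 25.0
```

Run:
```python
from h import *
st(); plan([.6075,-.0796,.13],np.radians(182))
```

```text
t 36.55 tcp [0.511  0.2336 0.0262] w 0.0158 f [-0.9 -0.2  5.2] g 25.0
[[-0.999, 0.035, 0.001], [0.035, 0.999, 0.0], [-0.001, 0.0, -1.0]]
from [0.511  0.2336 0.0262] yaw 178.01 turn rv [ 0.0001  0.0005 -0.0697] then tool shift [-0.0855 -0.3164 -0.1038] q [ 0.22  0.57 -0.91  1.79  0.51  1.04  0.65]
```

>>> drive_tool(
  moves=[
    [[0, 0, -0.03, 0, 0, 0, 0], [0, 0, -0.035, 0, 0, 0, 0], [0, 0, -0.035, 0, 0, -0.068, 0], [-0.0124, -0.0452, 0, 0, 0, 0, 0], [-0.0124, -0.0452, 0, 0, 0, 0, 0], [-0.0124, -0.0452, 0, 0, 0, 0, 0], [-0.0124, -0.0452, 0, 0, 0, 0, 0], [-0.0124, -0.0452, 0, 0, 0, 0, 0], [-0.0124, -0.0452, 0, 0, 0, 0, 0], [-0.0124, -0.0452, 0, 0, 0, 0, 0]],
  ],
)

```text
time: 37.55
ee_pos: [0.608, -0.0821, 0.1254]
eef_rot: [-0.017, 1.0, -0.0, -0.0]
ft_force: [1.6, 0.2, 0.1]
width: 0.0155
grip_force: 25.0
```

>>> drive_tool(
  moves=[
    [[0, 0, 0, 0, 0, 0, 0], [0, 0, 0, 0, 0, 0, 0], [0, 0, 0, 0, 0, 0, 0]],
  ],
)

```text
time: 37.85
ee_pos: [0.6077, -0.0783, 0.1256]
eef_rot: [-0.017, 1.0, 0.0, -0.0]
ft_force: [-0.2, 0.8, -1.0]
width: 0.0159
grip_force: 25.0
```

Run:
```python
from h import *
st(); plan([.608,-.0796,.034],np.radians(182))
# calibrate: predicted vs seen block base edge in scene view
see(("block0_c",))
```

```text
t 37.85 tcp [ 0.6077 -0.0783  0.1256] w 0.0159 f [-0.2  0.8 -1. ] g 25.0
[[-0.999, -0.035, -0.001], [-0.035, 0.999, 0.001], [0.001, 0.001, -1.0]]
from [ 0.6077 -0.0783  0.1256] yaw -178.0 turn rv [ 0.0007 -0.0005  0.    ] then tool shift [-0.0003 -0.0013  0.0916] q [ 0.73  0.53 -0.9   1.58  0.43  1.24  1.36]
block0_c top [([316, 260], 0.39, [0.5351, -0.0042]), ([474, 293], 0.31, [0.4498, -0.3988])]
block0_c scene [([288, 252], 0.68, [0.5563, -0.0628]), ([151, 324], 0.57, [0.6574, -0.4444])]
```

>>> drive_tool(
  moves=[
    [[0, -0.001, 0.03, 0, 0, 0, 0], [0, 0, 0.015, 0, 0, 0, 0], [0, 0, 0.008, 0, 0, 0, 0], [0, 0, 0, 0, 0, 0, 0]],
  ],
)

```text
time: 38.45
ee_pos: [0.6075, -0.0806, 0.0719]
eef_rot: [-0.017, 1.0, 0.0, -0.001]
ft_force: [0.5, 0.4, -1.5]
width: 0.0159
grip_force: 25.0
```

>>> drive_tool(
  moves=[
    [[0, 0, 0.012, 0, 0, 0, 0], [0, 0, 0.01, 0, 0, 0, 0], [0, 0, 0.005, 0, 0, 0, 0], [0, 0, 0, 0, 0, 0, 0]],
  ],
)

```text
time: 38.85
ee_pos: [0.6076, -0.0809, 0.0449]
eef_rot: [-0.017, 1.0, 0.0, -0.001]
ft_force: [-0.2, 0.2, -0.8]
width: 0.0163
grip_force: 25.0
```

>>> drive_tool(
  moves=[
    [[0, 0, 0.005, 0, 0, 0, 0], [0, 0, 0.004, 0, 0, 0, 0], [0, 0, 0, 0, 0, 0, 0]],
  ],
)

```text
time: 39.15
ee_pos: [0.6078, -0.081, 0.0363]
eef_rot: [-0.017, 1.0, -0.0, -0.0]
ft_force: [0.3, -0.8, -1.1]
width: 0.0158
grip_force: 25.0
```

>>> drive_tool(
  moves=[
    [[0, 0, 0.003, 0, 0, 0, 0], [0, 0, 0, 0, 0, 0, 0], [0, 0, 0, 0, 0, 0, 0.35], [0, 0, 0, 0, 0, 0, 0.35], [0, 0, 0, 0, 0, 0, 0.35], [0, 0, -0.03, 0, 0, 0, 0.35], [0, 0, -0.035, 0, 0, 0, 0.35], [0, 0, -0.035, 0, 0, 0, 0.35], [0, 0, -0.02, 0, 0, 0, 0.35]],
  ],
)

```text
time: 40.05
ee_pos: [0.6091, -0.0806, 0.157]
eef_rot: [-0.017, 1.0, -0.0, 0.002]
ft_force: [0.1, -0.8, -0.9]
width: 0.0303
grip_force: 0.0
```

>>> drive_tool(
  moves=[
    [[0.0178, 0.0425, 0, 0, 0, 0, 0.6], [0.0178, 0.0425, 0, 0, 0, 0, 0.6], [0.0178, 0.0425, 0, 0, 0, 0, 0.6], [0.0178, 0.0425, 0, 0, 0, 0, 0.6], [0.0178, 0.0425, 0, 0, 0, 0, 0.6], [0.0178, 0.0425, 0, 0, 0, 0, 0.6], [0.0178, 0.0425, 0, 0, 0, 0, 0.6], [0.0178, 0.0425, 0, 0, 0, 0, 0.6], [0.0178, 0.0425, 0, 0, 0, 0, 0.6], [0.0178, 0.0425, 0, 0, 0, 0, 0.6]],
  ],
)

```text
time: 41.05
ee_pos: [0.4153, 0.3394, 0.1542]
eef_rot: [-0.016, 1.0, -0.0, 0.001]
ft_force: [0.1, 0.0, 0.7]
width: 0.0521
grip_force: 0.0
```

>>> drive_tool(
  moves=[
    [[0, 0, 0, 0, 0, 0, 0.6], [0, 0, 0, 0, 0, 0, 0.6]],
  ],
)

```text
time: 41.25
ee_pos: [0.4153, 0.339, 0.1539]
eef_rot: [-0.018, 1.0, 0.0, 0.0]
ft_force: [0.9, -0.2, -0.4]
width: 0.0521
grip_force: 0.0
```

Run:
```python
from h import *
st(); plan([.4147,.3366,.0255],np.radians(181.5))
see(("block0_c",))
b=r.camera("scene");ob=cv2.imread("pics/scene0.png")[:,:,::-1]
d=np.abs(ob.astype(int)-b).sum(2)
print({k:d[y-9:y+9,x-9:x+9].mean().round(1) for k,(x,y) in dict(A=(406,180),C=(399,249)).items()})
```

```text
t 41.25 tcp [0.4153 0.339  0.1539] w 0.0521 f [ 0.9 -0.2 -0.4] g 0.0
[[-0.999, -0.036, 0.0], [-0.036, 0.999, 0.0], [-0.0, 0.0, -1.0]]
from [0.4153 0.339  0.1539] yaw -177.91 turn rv [0.0001 0.0001 0.0102] then tool shift [ 0.0007 -0.0024  0.1284] q [ 0.15  0.38 -1.09  1.74  0.36  1.24  0.57]
block0_c top [([345, 233], 0.58, [0.6034, -0.0778])]
block0_c scene [([288, 268], 0.56, [0.6033, -0.0752]), ([153, 326], 0.55, [0.6626, -0.4407]), ([311, 238], 0.46, [0.5303, 0.0114])]
{'A': np.float64(15.0), 'C': np.float64(16.1)}
```

>>> drive_tool(
  moves=[
    [[0.001, -0.0025, 0.04, 0, 0, 0.01, 0.6], [0, 0, 0.04, 0, 0, 0, 0.6], [0, 0, 0.035, 0, 0, 0, 0.6], [0, 0, 0.013, 0, 0, 0, 0.6], [0, 0, 0, 0, 0, 0, 0.6], [0, 0, 0, 0, 0, 0, 0.3]],
  ],
)

```text
time: 42.1
ee_pos: [0.416, 0.3359, 0.0272]
eef_rot: [-0.011, 1.0, 0.001, 0.001]
ft_force: [-0.3, 0.4, 0.3]
width: 0.0494
grip_force: 0.0
```

>>> drive_tool(
  moves=[
    [[0, 0, 0, 0, 0, 0, 0.2], [0, 0, 0, 0, 0, 0, 0.1], [0, 0, 0, 0, 0, 0, 0], [0, 0, 0, 0, 0, 0, 0], [0, 0, 0, 0, 0, 0, 0], [0, 0, 0, 0, 0, 0, 0], [0, 0, 0, 0, 0, 0, 0]],
  ],
)

```text
time: 42.8
ee_pos: [0.4154, 0.3359, 0.0263]
eef_rot: [-0.012, 1.0, 0.0, 0.0]
ft_force: [-1.1, 0.7, 5.6]
width: 0.0156
grip_force: 25.0
```

Run:
```python
from h import *
st(); plan([.541,-.0819,.13],np.radians(182))
```

```text
t 42.8 tcp [0.4154 0.3359 0.0263] w 0.0156 f [-1.1  0.7  5.6] g 25.0
[[-1.0, -0.023, 0.001], [-0.023, 1.0, 0.001], [-0.001, 0.001, -1.0]]
from [0.4154 0.3359 0.0263] yaw -178.66 turn rv [ 0.0006  0.0007 -0.0116] then tool shift [-0.1109 -0.4219 -0.1037] q [ 0.04  0.54 -0.98  1.86  0.52  1.02  0.44]
```

>>> drive_tool(
  moves=[
    [[0, 0, -0.03, 0, 0, 0, 0], [0, 0, -0.035, 0, 0, 0, 0], [0, 0, -0.035, 0, 0, -0.012, 0], [-0.0111, -0.0422, 0, 0, 0, 0, 0], [-0.0111, -0.0422, 0, 0, 0, 0, 0], [-0.0111, -0.0422, 0, 0, 0, 0, 0], [-0.0111, -0.0422, 0, 0, 0, 0, 0], [-0.0111, -0.0422, 0, 0, 0, 0, 0], [-0.0111, -0.0422, 0, 0, 0, 0, 0], [-0.0111, -0.0422, 0, 0, 0, 0, 0]],
  ],
)

```text
time: 43.8
ee_pos: [0.5031, 0.0407, 0.1256]
eef_rot: [-0.017, 1.0, -0.0, -0.0]
ft_force: [0.7, 0.7, -2.1]
width: 0.0158
grip_force: 25.0
```

>>> drive_tool(
  moves=[
    [[-0.0111, -0.0422, 0, 0, 0, 0, 0], [-0.0111, -0.0422, 0, 0, 0, 0, 0], [-0.0111, -0.0422, 0, 0, 0, 0, 0], [0, 0, 0, 0, 0, 0, 0], [0, 0, 0, 0, 0, 0, 0]],
  ],
)

```text
time: 44.3
ee_pos: [0.5405, -0.0833, 0.1251]
eef_rot: [-0.016, 1.0, 0.0, -0.001]
ft_force: [1.3, 0.6, -1.2]
width: 0.0156
grip_force: 25.0
```

Run:
```python
from h import *
st(); plan([.541,-.0819,.034],np.radians(182))
```

```text
t 44.3 tcp [ 0.5405 -0.0833  0.1251] w 0.0156 f [ 1.3  0.6 -1.2] g 25.0
[[-0.999, -0.033, -0.001], [-0.033, 0.999, 0.001], [0.001, 0.001, -1.0]]
from [ 0.5405 -0.0833  0.1251] yaw -178.11 turn rv [ 0.0008 -0.0013 -0.002 ] then tool shift [-0.0005  0.0013  0.0911] q [ 0.86  0.39 -0.95  1.75  0.34  1.18  1.42]
```

>>> drive_tool(
  moves=[
    [[-0.0005, 0.001, 0.03, 0, 0, 0, 0], [0, 0, 0.015, 0, 0, 0, 0], [0, 0, 0.008, 0, 0, 0, 0], [0, 0, 0, 0, 0, 0, 0]],
  ],
)

```text
time: 44.7
ee_pos: [0.5407, -0.0806, 0.072]
eef_rot: [-0.018, 1.0, 0.0, -0.001]
ft_force: [0.6, 0.4, -1.0]
width: 0.0156
grip_force: 25.0
```

>>> drive_tool(
  moves=[
    [[0, 0, 0.012, 0, 0, 0, 0], [0, 0, 0.01, 0, 0, 0, 0], [0, 0, 0.005, 0, 0, 0, 0], [0, 0, 0, 0, 0, 0, 0]],
  ],
)

```text
time: 45.1
ee_pos: [0.5409, -0.0814, 0.045]
eef_rot: [-0.018, 1.0, 0.0, -0.001]
ft_force: [0.1, -0.8, -1.1]
width: 0.0157
grip_force: 25.0
```

>>> drive_tool(
  moves=[
    [[0, 0, 0.005, 0, 0, 0, 0], [0, 0, 0.004, 0, 0, 0, 0], [0, 0, 0, 0, 0, 0, 0]],
  ],
)

```text
time: 45.4
ee_pos: [0.5412, -0.0814, 0.0363]
eef_rot: [-0.018, 1.0, 0.0, -0.0]
ft_force: [-0.6, 0.9, 0.0]
width: 0.0156
grip_force: 25.0
```

>>> drive_tool(
  moves=[
    [[0, 0, 0.003, 0, 0, 0, 0], [0, 0, 0, 0, 0, 0, 0], [0, 0, 0, 0, 0, 0, 0.35], [0, 0, 0, 0, 0, 0, 0.35], [0, 0, 0, 0, 0, 0, 0.35], [0, 0, -0.03, 0, 0, 0, 0.35], [0, 0, -0.035, 0, 0, 0, 0.35], [0, 0, -0.035, 0, 0, 0, 0.25], [0, 0, -0.02, 0, 0, 0, 0.25]],
  ],
)

```text
time: 46.3
ee_pos: [0.5424, -0.0812, 0.1567]
eef_rot: [-0.018, 1.0, -0.0, 0.001]
ft_force: [0.4, -0.7, 0.1]
width: 0.0239
grip_force: 0.0
```

>>> drive_tool(
  moves=[
    [[-0.041, 0.008, 0, 0, 0, 0, 0.25], [-0.041, 0.008, 0, 0, 0, 0, 0.25], [-0.041, 0.008, 0, 0, 0, 0, 0.25], [-0.041, 0.008, 0, 0, 0, 0, 0.25], [-0.041, 0.008, 0, 0, 0, 0, 0.25], [0, 0, 0, 0, 0, 0, 0.25], [0, 0, 0, 0, 0, 0, 0.25]],
  ],
)

```text
time: 47.0
ee_pos: [0.745, -0.0331, 0.1529]
eef_rot: [-0.018, 1.0, 0.001, -0.001]
ft_force: [-0.4, 1.2, -1.1]
width: 0.0219
grip_force: 0.0
```

Run:
```python
from h import *
st(); plan([.745,-.034,.088],np.radians(182)); see(("cell0_c","block0_c","lid_grip"))
a=shot("top");b=shot("scene")
z=lambda i,f:cv2.resize(i[:,:,::-1],None,fx=f,fy=f,interpolation=2)
cv2.imwrite("pics/n9.png",np.vstack([z(b[195:275,235:355],5),np.zeros((0,600,3),np.uint8)]))
```

```text
t 47.0 tcp [ 0.745  -0.0331  0.1529] w 0.0219 f [-0.4  1.2 -1.1] g 0.0
[[-0.999, -0.036, -0.001], [-0.036, 0.999, 0.001], [0.001, 0.001, -1.0]]
from [ 0.745  -0.0331  0.1529] yaw -177.92 turn rv [ 0.0011 -0.0011  0.0013] then tool shift [ 0.0001 -0.0009  0.0649] q [ 0.44  0.78 -0.83  1.13  0.55  1.45  1.31]
cell0_c top [([315, 233], 0.66, [0.6031, -0.0013])]
block0_c top [([345, 232], 0.66, [0.6057, -0.0786])]
lid_grip top [([328, 187], 0.6, [0.7232, -0.0361])]
cell0_c scene []
block0_c scene [([287, 269], 0.41, [0.6055, -0.0774])]
lid_grip scene [([315, 289], 0.85, [0.6826, -0.0225]), ([311, 241], 0.37, [0.5386, 0.0077])]
```

View pics/n9.png

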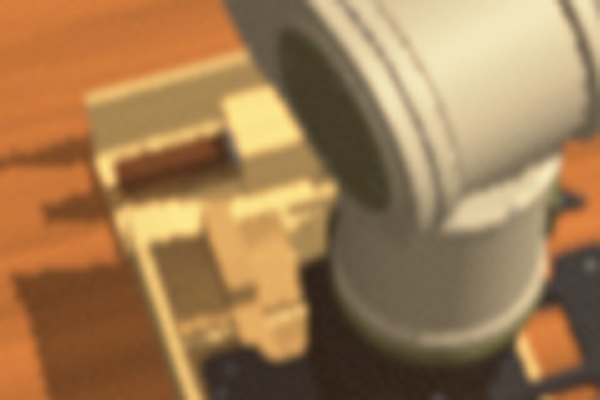

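The pockets hold the parts, with the block ribs at crop (255,220) and (270,310) in line. Now the lid.

>>> drive_tool(
  moves=[
    [[0, 0, 0.03, 0, 0, 0, 0.25], [0, 0, 0.034, 0, 0, 0, 0.25], [0.01, 0, 0, 0, 0, 0, 0.25], [0.01, 0, 0, 0, 0, 0, 0.25], [0.01, 0, 0, 0, 0, 0, 0.25], [0, 0, 0, 0, 0, 0, 0.25]],
  ],
)

```text
time: 48.1
ee_pos: [0.7143, -0.0356, 0.0901]
eef_rot: [-0.018, 1.0, -0.0, -0.0]
ft_force: [0.8, -0.1, -0.1]
width: 0.0215
grip_force: 0.0
```

>>> drive_tool(
  moves=[
    [[0.015, 0, 0, 0, 0, 0, 0.25], [0.015, 0, 0, 0, 0, 0, 0.25], [0.015, 0, 0, 0, 0, 0, 0.25], [0.015, 0, 0, 0, 0, 0, 0.25], [0.015, 0, 0, 0, 0, 0, 0.25], [0.015, 0, 0, 0, 0, 0, 0.25], [0.015, 0, 0, 0, 0, 0, 0.25]],
  ],
)

```text
time: 48.8
ee_pos: [0.6105, -0.0396, 0.0903]
eef_rot: [-0.017, 1.0, -0.0, 0.001]
ft_force: [3.2, -0.8, -0.2]
width: 0.0218
grip_force: 1.3
```

Run:
```python
from h import *
st()
```

```text
t 48.8 tcp [ 0.6105 -0.0396  0.0903] w 0.0218 f [ 3.2 -0.8 -0.2] g 1.3
[[-0.999, -0.035, 0.002], [-0.035, 0.999, -0.001], [-0.002, -0.001, -1.0]]
```

>>> drive_tool(
  moves=[
    [[0.015, 0, 0, 0, 0, 0, 0.25], [0.015, 0, 0, 0, 0, 0, 0.25], [0.015, 0, 0, 0, 0, 0, 0.25], [0.015, 0, 0, 0, 0, 0, 0.25], [0.015, 0, 0, 0, 0, 0, 0.25], [0.01, 0, 0, 0, 0, 0, 0.25], [0, 0, 0, 0, 0, 0, 0.25]],
  ],
)

```text
time: 49.5
ee_pos: [0.5245, -0.0422, 0.0901]
eef_rot: [-0.018, 1.0, -0.0, -0.0]
ft_force: [0.3, -0.1, -0.7]
width: 0.0216
grip_force: 0.0
```

>>> drive_tool(
  moves=[
    [[0.005, 0, 0, 0, 0, 0, 0.25], [0.005, 0, 0, 0, 0, 0, 0.25], [0, 0, 0, 0, 0, 0, 0.25]],
  ],
)

```text
time: 49.8
ee_pos: [0.5148, -0.0422, 0.0899]
eef_rot: [-0.018, 1.0, -0.0, -0.0]
ft_force: [-0.6, -0.1, 0.5]
width: 0.022
grip_force: 0.0
```

>>> drive_tool(
  moves=[
    [[0.004, 0, 0, 0, 0, 0, 0.25], [0, 0, 0, 0, 0, 0, 0.25]],
  ],
)

```text
time: 50.0
ee_pos: [0.5107, -0.0423, 0.0898]
eef_rot: [-0.018, 1.0, 0.0, -0.0]
ft_force: [0.2, 0.2, -0.5]
width: 0.0218
grip_force: 0.1
```

>>> drive_tool(
  moves=[
    [[0.004, 0, 0, 0, 0, 0, 0.25], [0.004, 0, 0, 0, 0, 0, 0.25]],
  ],
)

```text
time: 50.2
ee_pos: [0.5029, -0.0426, 0.0898]
eef_rot: [-0.018, 1.0, 0.0, 0.0]
ft_force: [3.1, -1.0, 0.0]
width: 0.0215
grip_force: 1.1
```

>>> drive_tool(
  moves=[
    [[0.004, 0, 0, 0, 0, 0, 0.25], [0.003, 0, 0, 0, 0, 0, 0.25]],
  ],
)

```text
time: 50.4
ee_pos: [0.5019, -0.0426, 0.0908]
eef_rot: [-0.018, 1.0, 0.001, 0.007]
ft_force: [44.9, 1.1, -36.7]
width: 0.0219
grip_force: 22.4
```

>>> drive_tool(
  moves=[
    [[0.003, 0, 0, 0, 0, 0, 0.25], [0, 0, 0, 0, 0, 0, 0.25]],
  ],
)

```text
time: 50.6
ee_pos: [0.502, -0.0424, 0.0915]
eef_rot: [-0.018, 1.0, 0.002, 0.011]
ft_force: [51.3, 0.3, -41.6]
width: 0.0218
grip_force: 25.4
```

Run:
```python
from h import *
st(); see(("lid_grip",))
```

```text
t 50.6 tcp [ 0.502  -0.0424  0.0915] w 0.0218 f [ 51.3   0.3 -41.6] g 25.4
[[-0.999, -0.036, 0.021], [-0.036, 0.999, 0.003], [-0.021, 0.003, -1.0]]
lid_grip top []
lid_grip scene [([290, 219], 0.64, [0.4543, -0.0285]), ([218, 297], 0.48, [0.6324, -0.2703])]
```

>>> drive_tool(
  moves=[
    [[-0.01, 0, 0, 0, 0, 0, 0.25], [-0.02, 0, 0, 0, 0, 0, 0.25], [-0.02, 0, -0.01, 0, 0, 0, 0.25], [0, 0, -0.04, 0, 0, 0, 0.25], [0, 0, -0.05, 0, 0, 0, 0.25], [0, -0.05, -0.03, 0, 0, 0, 0.25], [0, -0.05, 0, 0, 0, 0, 0.25], [0, -0.05, 0, 0, 0, 0, 0.25], [0, -0.05, 0, 0, 0, 0, 0.25], [0, -0.05, 0, 0, 0, 0, 0.25]],
  ],
)

```text
time: 51.8
ee_pos: [0.5507, -0.2859, 0.2155]
eef_rot: [-0.018, 1.0, -0.0, -0.0]
ft_force: [-0.1, 0.5, 1.0]
width: 0.0221
grip_force: 0.0
```

Run:
```python
from h import *
st(); see(("lid_grip","lid","spanner_handle","cell0_c","block0_c"))
# brass bar blob, back-projected
for n in("top","scene"):
    i=r.camera(n).astype(int); c=proj(n,[.487,-.043,.1])[0].astype(int)
    w=i[c[1]-25:c[1]+25,c[0]-30:c[0]+30]; m=((w[...,0]-w[...,2])>105)&(w[...,0]>130)&(w[...,1]>85)
    k,l,s,ce=cv2.connectedComponentsWithStats(m.astype(np.uint8))
    for q in range(1,k):
        if s[q,4]>15: print(n,"brass",s[q].tolist(),back(n,ce[q]+[c[0]-30,c[1]-25],.11).round(4))
    p=np.array([.5371,-.041,0]);C,S=np.cos(.0345),np.sin(.0345)
    # edge of lid at -x: intensity profile along case local x at y=.03
    for x in(-.125,-.118,-.112,-.108,-.104,-.098,.098,.104,.108,.112,.118,.125):
        u=proj(n,p+[C*x-S*.0,S*x+C*.0,.072])[0].round().astype(int); print(x,i[u[1],u[0]].tolist(),end=" ")
    print()
```

```text
t 51.8 tcp [ 0.5507 -0.2859  0.2155] w 0.0221 f [-0.1  0.5  1. ] g 0.0
[[-0.999, -0.035, -0.001], [-0.035, 0.999, -0.0], [0.001, -0.0, -1.0]]
lid_grip top [([334, 276], 0.67, [0.4948, -0.0491])]Traceback (most recent call last):
  File "<stdin>", line 2, in <module>
  File "h.py", line 34, in see
    for q in qs: print(q,n,[(np.round(d["at"]).astype(int).tolist(),round(d["conf"],2),back(n,d["at"],.025)[:2].round(4).tolist()) for d in r.place_of(n,q)[:6] if d["conf"]>.3])
                                                                                                                                            ~~~~~~~~~~^^^^^
ValueError: it knows: binoculars, block0, block1, block2, case, cell0, cell1, cell2, channel, clip, clip_seat, lid_grip, pocket, prism_cage, spanner_handle, spanner_mid, spanner_neck, stand, tin_cup
```

Run:
```python
from h import *
shot("top");print([(d["at"],d["conf"],back("top",d["at"],.094).round(4)) for d in r.place_of("top","spanner_handle")[:2]])
o={n:cv2.imread(f"pics/{n}0.png")[:,:,::-1].astype(int) for n in("top","scene")}
p=np.array([.5371,-.041,0]);C,S=np.cos(.0345),np.sin(.0345)
for n in("top","scene"):
    i=r.camera(n).astype(int)
    for y in(-.04,.045):
        print(n,"y",y)
        for x in np.r_[-.12:-.095:.004,.095:.125:.004]:
            u=proj(n,p+[C*x-S*y,S*x+C*y,.072])[0]; v=cv2.getRectSubPix(i.astype(np.float32),(1,1),tuple(map(float,u)))[0,0]; print(round(x,3),v.round().astype(int).tolist(),end=" ")
        print()
    c=proj(n,[.487,-.043,.116])[0].round().astype(int)
    w=i[c[1]-20:c[1]+20,c[0]-25:c[0]+25]; sat=(w[...,0]-w[...,2])/np.maximum(w[...,0],1)
    m=(sat>.6).astype(np.uint8); k,l,s,ce=cv2.connectedComponentsWithStats(m)
    for q in range(1,k):
        if s[q,4]>12: print("brass",n,s[q].tolist(),back(n,ce[q]+[c[0]-25,c[1]-20],.11).round(4))
```

```text
[]
top y -0.04
-0.12 [88, 55, 36] -0.116 [87, 55, 36] -0.112 [103, 74, 50] -0.108 [180, 147, 105] -0.104 [215, 179, 126] -0.1 [218, 181, 129] -0.096 [218, 182, 129] 0.095 [207, 172, 123] 0.099 [209, 174, 124] 0.103 [207, 171, 121] 0.107 [180, 139, 97] 0.111 [143, 94, 63] 0.115 [141, 88, 57] 0.119 [142, 88, 57] 0.123 [142, 88, 57] 
top y 0.045
-0.12 [114, 71, 45] -0.116 [91, 55, 36] -0.112 [117, 89, 62] -0.108 [179, 148, 105] -0.104 [203, 170, 121] -0.1 [206, 172, 123] -0.096 [206, 171, 123] 0.095 [215, 177, 127] 0.099 [214, 177, 125] 0.103 [207, 170, 121] 0.107 [173, 131, 91] 0.111 [140, 90, 59] 0.115 [136, 86, 57] 0.119 [139, 87, 56] 0.123 [139, 86, 57] 
scene y -0.04
-0.12 [205, 120, 60] -0.116 [211, 128, 64] -0.112 [225, 156, 86] -0.108 [243, 200, 118] -0.104 [249, 222, 135] -0.1 [249, 224, 138] -0.096 [249, 224, 138] 0.095 [249, 224, 137] 0.099 [250, 227, 141] 0.103 [249, 223, 137] 0.107 [228, 188, 114] 0.111 [187, 149, 90] 0.115 [172, 136, 83] 0.119 [168, 133, 83] 0.123 [168, 133, 82] 
scene y 0.045
-0.12 [205, 120, 60] -0.116 [213, 129, 65] -0.112 [225, 156, 86] -0.108 [237, 192, 113] -0.104 [242, 210, 126] -0.1 [244, 211, 128] -0.096 [243, 211, 128] 0.095 [247, 219, 132] 0.099 [247, 219, 132] 0.103 [242, 207, 125] 0.107 [215, 173, 105] 0.111 [185, 147, 90] 0.115 [175, 140, 86] 0.119 [171, 135, 83] 0.123 [161, 128, 78] 
brass scene [0, 0, 50, 17, 501] [ 0.4329 -0.0454  0.11  ]
brass scene [15, 16, 22, 16, 244] [ 0.4944 -0.0433  0.11  ]
```

The lid's edges lie at -0.109 and +0.108 along the case in both cameras, so it is shut. The arm is clear, so I hand in.

```bash
python3 -c "
from bench import r
print(r.close_job())"
```

```text
the job is handed in; nothing more can be done
None
```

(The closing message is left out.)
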